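Load a wooden tag in the tag press and bring its gated lever down

TASK

Get the wooden luggage tag ready for marking: lay it flat on the bed of the tag press, its eyelet end towards the open front, and push it square and flush into the corner of the two fences under the head. Then guide the ball lever down through the zigzag gate from the top slot to the lowest slot, seated over to the right there so that it stays down and the foot clamps the tag. Do not push about or knock over the other things on the counter.

Things in the scene. Friction and masses are not known exactly. Their poses are not given: they have to be found in the camera images.
- tag_centre (a point): centre, half-way up, of the loose wooden luggage tag, lying flat: 100 long, 42 wide, 8 mm thick, about 45 g. x runs along it from the eyelet end (-50 mm) to the plain square end (+50 mm), y across, z up. At the eyelet end both corners are cut off at 45 degrees by 10 mm, leaving an end edge 22 mm wide; the sides are parallel from -40 to +50 mm.
- tag_hole (a point): brass eyelet of the tag, 38 mm from its centre towards the eyelet end; same axes as tag_centre.
- fence_corner (a point): inside corner of the two fences of the fixed grey tag press, at the bed's top (32 mm above the counter). Axes of the press: x to its rear, y to its left seen from its open front, z up. Back fence: face at x = 0, y -8 to +88 mm. Side fence: face at y = 0, x -62 to 0 mm. Both 12 mm high, 10 mm thick. Seated, the tag's centre is at x -50, y +21, z +4 mm, its eyelet end to the front (-x).
- bed_front (a point): middle of the front edge of the press's steel bed, on its top; at x -145, y +43 mm from fence_corner, same axes. The bed is flat, 158 mm deep (x) and 108 mm wide (y); the base round it lies 8 mm lower and ends 5 mm beside the bed's left edge. The front of the press faces the robot within 9 degrees.
- head_front (a point): middle of the lower front edge of the head, the fixed block that hangs over the bed: at x -75, y +21, z +118 mm from fence_corner, same axes; the block is 62 mm wide, 58 mm high and goes back to the column, whose front is 14 mm behind the back fence's face. An upright gripper strikes the head: lean it back towards the front by 25 to 40 degrees to push the tag in under it.
- foot: sprung steel foot of the press, 34 x 30 x 7 mm, origin at the middle of its underside, over x -35, y +21 mm from fence_corner, 34 mm above the bed with the lever up (a guide of radius 14 mm above it ends 74 mm above the bed). It meets the tag at lever_down 0.54, gives up to 10 mm, and presses on it with about 4 N when the lever is in the lowest slot.
- gate_panel: aluminium gate plate, 90 x 80 x 5 mm, on the sloping console right of the bed; origin at its middle, x up the slope (to the rear), y left, z square out of it, 28 degrees back from vertical. Slots 13 mm wide. Slot centre line (x, y) in mm: top slot (28, 11), (9, 11), across to (9, -11), (-10, -11), across to (-10, 11), (-29, 11), across to the lowest slot's seat (-29, -11).
- lever_pivot (a point): point about which the lever swings, 85 mm under the middle of the gate plate (along its -z); same axes as gate_panel. The ball's centre stays 145 mm from it, on the straight line from the pivot through the slot, so it moves 1.7 times as far as the rod does in the gate. The console under it is 92 mm wide (46 mm to each side of the pivot), its rear top 134 mm above the counter.
- lever_ball (a point): centre of the black ball, 30 mm in diameter, at the end of the lever's straight steel rod, which is 8 mm thick; 50 to 58 mm out from the gate plate. z runs along the rod, outwards.
- lever_down (a joint): swing of the lever down the slope, to the front (rad): 0 in the top slot, 0.21, 0.435 and 0.645 along the middles of the three crossings; at rest against the ledge of the lowest slot about 0.62. A spring draws it up the slope (0.5 N at the ball at the top, 2.5 N at the bottom): let go in a leg it runs back up, at the far end of a crossing a ledge holds it. It drives the foot down 48 mm per rad.
- lever_side (a joint): sideways swing of the lever (rad): 0 in the left lane, about 0.25 in the right lane; stays where it is left (light friction, no spring).
- glue_bottle_mid (a point): bystander, loose: glue bottle, 41 mm wide, 108 mm tall, standing, beside the plain end of the tag; this point is half-way up it. Leave it where it is.
- stamp_a_mid (a point): bystander, loose: wood-handled leather stamp, 28 mm wide, 72 mm tall, standing, beside the plain end of the tag, on the other side; this point is half-way up it. Leave it where it is.
- spool_navy_mid (a point): bystander, loose: thread spool, 49 mm wide, 32 mm tall, just beyond the plain end of the tag; this point is half-way up it. Leave it where it is.
- eyelet_tin_mid (a point): bystander, loose: round tin, 62 mm wide, 23 mm tall, in front of the lever console; this point is half-way up it. Leave it where it is.
- thread_block_mid (a point): bystander, loose: beeswax block, 30 x 46 x 18 mm, in front of the bed; this point is half-way up it. Leave it where it is.
- stamp_b_mid (a point): bystander, loose: dark leather stamp, 22 mm wide, 63 mm tall, standing, right of the press; this point is half-way up it. Leave it where it is.
- spool_rust_mid (a point): bystander, loose: thread spool, 54 mm wide, 36 mm tall, further right, by the cord stand; this point is half-way up it. Leave it where it is.
There are look-alikes about, which are no part of the job. Leave any pink look-alike of the part that bears tag_centre alone.

How it is judged:
By the outcome, as a careful person would: the job done as asked, in the order asked, and still so for the second after the job is handed in, with the robot touching nothing.
It also fails if it takes over 72 s, if anything falls off the work surface, if the arm or the gripper's body presses on something with over 40 N, if the wrist force passes 120 N, or if a joint passes its speed limit or range.

ROBOT

A 6-joint arm with a two-finger parallel gripper is mounted at the origin on a cart in front of the work surface, level with it; the furniture and walls round the work are solid. World frame = base frame: x ahead of the robot, y to its left, z up, the work surface at z = 0. Lengths are in m, angles in rad, forces in N, time in s.
With the tool pointing down it reaches from about 0.35 to 0.775 m from the base axis. Payload 7.3 kg.
Tool frame: the origin (TCP) lies at the very end of the fingers, on their centre line; the grasp point (between the pads) lies 19 mm behind it; x points along the fingers, y is the direction in which the jaws open and shut, and the axes are right-handed (so a half turn about x gives the same grasp; the last joint's range is limited). The gripper opens to 92 mm and grips with 3 to 60 N. Pads are 19 mm wide; open, the fingers measure 130 mm over their backs; the gripper's body (75 mm by 190 mm) begins 47 mm behind the grasp point.
Start: joints at [1.178, 0.342, 1.524, -0, 1.275, -0.146], TCP at [0.128, 0.509, 0.227] pointing down, gripper open.
Joint ranges: [-2.53, 2.53], [-0.77, 2.02], [0.04, 2.7], [-1, 4.14], [0.28, 2.66], [-3.11, 3.11]. Speed limits (rad/s): [2.57, 2.57, 3.14, 3.14, 3.14, 3.14].

INTERFACE

Orientations are given as [roll, pitch, yaw] about the fixed x, y, z axes, in that order (R = Rz(yaw) Ry(pitch) Rx(roll)).
In Python, from cell import robot gives the robot as it stands.
- The arm moves only by the tool play_rows, never from a script. Its argument "moves" is a list that holds one entry, the list of rows, each a list of 5 numbers: the shift along the tool's x, y, z in m, then the turn about the tool's x in degrees, then the opening, from -1 (shut) to 1 (fully open), so that 0 is half open. A call has exactly 10 rows; each row shifts and turns the pose as measured when the row begins, along the tool's axes as they then stand; what a row does not reach is not made up. A row lasts 1/10 s, in which the tool goes at most 50 mm and 8.59 degrees, less where a joint would pass 70% of its speed; a pose out of reach is approached as far as the arm can. A call with a gripper value outside its range is refused whole. The fingers move at their own pace and stop on an object; "grip_force" is the grip in N (left out, the last holds). Time passes only in rows, so rows that do not move let the fingers close, or fill a call up. It gives the time, the measured TCP pose, the force and the opening at its end, in the units of the state.
- robot.observe(): the state, without advancing time (a new reading comes with each control period).
- robot.read_camera(name): name is "scene" or "top" or "wrist"; returns the picture (400x640x3 uint8, red, green, blue); there is no depth.
- robot.get_calibration(name): a dict with "mtx" (3x3 intrinsics, pixels), "view" (4x4, takes a point from world to camera coordinates). Camera axes: x right, y up, looking along -z (the intrinsics and any distortion apply to the point x, -y, -z); pixel columns grow to the right and rows downward; lengths in m; the calibration is good to about 2 mm. A picture is of the moment at which its call begins: read the wrist's pose just before it. get_calibration takes no time and is no camera call; for the wrist camera it gives the pose at the moment of the call.
- robot.hand_in(): hands the job in, once; it reports no verdict.
Trained networks look in the newest picture that a camera, given by its name, has taken for a name from the list of things; names that differ only in an ending like _2 or _b are one class to them, and where a whole thing is asked for, a point or a joint stands for the part that bears it (a point fixed in the world has none). Each returns a list of dicts, best first, with "score" (0 to 1); they miss things now and then, are a little off and sometimes report something else, mostly with a low value. They report only what shows in the picture. A call takes as long as a camera call. They do not tell look-alikes from the thing itself.
- robot.spot_in(camera, label): "point" ([column, row] in pixels, amid what is visible of it).
The state is a dict: "time": time; "qpos": joint angles; "qvel": joint speeds; "joint_efforts": joint torques, N m; "tool_pos": TCP position; "tool_rot": TCP orientation; "contact_force": force on the tool from outside, world axes, zero at the start; "torque": the same for the moment, N m; "opening": finger opening in m.
Only numpy, scipy, OpenCV 4.12 (cv2) and the standard library are available. Lean on these libraries where they do the work, as an engineer would, in place of code of your own. Each camera call takes 0.05 s, during which the arm holds its last target.

## Working session

There is one attempt and no reset: what is moved stays moved. The work goes in short steps, Python scripts to look and compute and a tool call to move; the robot and the scene stay as the last step left them, time stands still between calls to the robot, and variables do not carry over. Pictures are saved under pics/ and viewed, and the job is handed in when it is done.

Besides the shell and the picture viewer there is one more tool, called after "Emit:" in YAML: its name, and indented under it one key for each argument. play_rows: Moves the arm, as the interface text tells. Its arguments: {"type":"object","properties":{"moves":{"type":"array"},"grip_force":{"type":"number"}},"required":["moves"]}

```bash
ls; mkdir -p pics; python3 - <<'E'
from cell import robot
import cv2
print(robot.observe())
for n in ["scene","top","wrist"]:
    im=robot.read_camera(n); cv2.imwrite(f"pics/{n}0.png",im[:,:,::-1])
    c=robot.get_calibration(n); print(n,c)
E
```

```text
pics
{'time': 0.0, 'qpos': array([ 1.17799097e+00,  3.42719428e-01,  1.52503833e+00,  1.57794682e-05,
        1.27541537e+00, -1.45996420e-01]), 'qvel': array([-1.03519348e-04, -1.61928388e-03,  1.07367468e-04,  3.78311515e-05,
       -5.44573764e-04,  1.21783483e-04]), 'joint_efforts': array([-2.13531515e-03, -4.31246924e+01, -2.44223052e+01,  7.17605883e-02,
        5.56988013e-02, -9.17575017e-05]), 'tool_pos': array([0.12807176, 0.50870382, 0.22603925]), 'tool_rot': array([-1.7263395 ,  1.56921579, -1.97315305]), 'contact_force': array([-2.17038679e-01, -6.42194112e-05, -3.70347499e-03]), 'torque': array([ 0.03891678, -0.04424373, -0.03025911]), 'opening': 0.09176213258474386}
scene {'mtx': array([[361.56037226,   0.        , 322.11254209],
       [  0.        , 361.56037226, 201.00466691],
       [  0.        ,   0.        ,   1.        ]]), 'view': array([[ 0.77381858, -0.6333811 , -0.00576127, -0.34401929],
       [ 0.44605622,  0.53845591,  0.71491194, -0.37662908],
       [-0.44970952, -0.55578199,  0.69919077, -0.72704324],
       [ 0.        ,  0.        ,  0.        ,  1.
[... 252 characters left out ...]
    [ 0.98837751,  0.01139541,  0.15159168, -0.52409597],
       [-0.15126637, -0.02540798,  0.98816644, -1.29233698],
       [ 0.        ,  0.        ,  0.        ,  1.        ]])}
wrist {'mtx': array([[341.45817903,   0.        , 321.21409479],
       [  0.        , 341.45817903, 203.34041774],
       [  0.        ,   0.        ,   1.        ]]), 'view': array([[ 2.45038576e-01,  9.69512902e-01, -9.10959173e-04,
        -5.23416099e-01],
       [-9.36543726e-01,  2.36462656e-01, -2.58788063e-01,
         3.13320864e-02],
       [-2.50682958e-01,  6.42662117e-02,  9.65933698e-01,
        -3.89473109e-01],
       [ 0.00000000e+00,  0.00000000e+00,  0.00000000e+00,
         1.00000000e+00]])}
```

View pics/scene0.png

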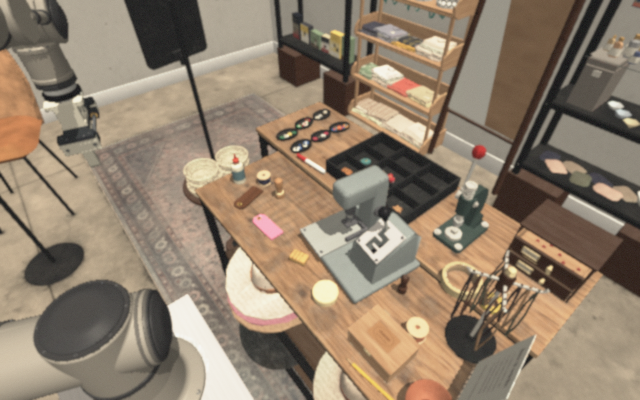

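View pics/top0.png

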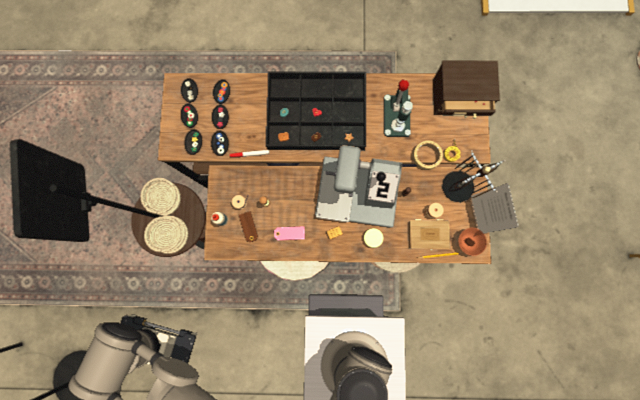

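View pics/wrist0.png

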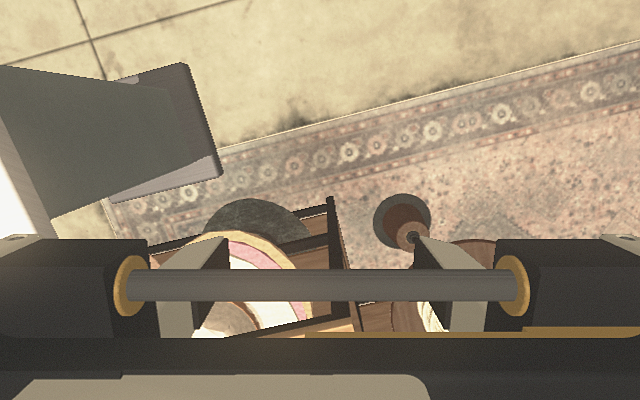

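```bash
cat > h.py <<'E'
import numpy as np, cv2
from scipy.spatial.transform import Rotation as Ro
from cell import robot
def ray(c,px):
    K=c["mtx"];V=c["view"];d=np.array([(px[0]-K[0,2])/K[0,0],-(px[1]-K[1,2])/K[1,1],-1.])
    R=V[:3,:3];o=-R.T@V[:3,3];return o,R.T@d
def onz(c,px,z):
    o,d=ray(c,px);return o+d*(z-o[2])/d[2]
def proj(c,p):
    p=np.atleast_2d(p);q=p@c["view"][:3,:3].T+c["view"][:3,3];K=c["mtx"]
    return np.c_[K[0,2]+K[0,0]*q[:,0]/-q[:,2],K[1,2]-K[1,1]*q[:,1]/-q[:,2]]
def tri(obs):
    A=np.zeros((3,3));b=np.zeros(3);rs=[]
    for c,px in obs:
        o,d=ray(c,px);d=d/np.linalg.norm(d);P=np.eye(3)-np.outer(d,d);A+=P;b+=P@o;rs.append((o,P))
    x=np.linalg.solve(A,b);return x,[np.linalg.norm(P@(x-o)) for o,P in rs]
def Rt(rpy): return Ro.from_euler('xyz',rpy).as_matrix()
E
python3 - <<'E'
from h import *
names="tag_centre tag_hole fence_corner bed_front head_front foot gate_panel lever_ball lever_pivot glue_bottle_mid stamp_a_mid spool_navy_mid eyelet_tin_mid thread_block_mid stamp_b_mid spool_rust_mid".split()
C={n:robot.get_calibration(n) for n in("top","scene")}
for n in names:
    r={}
    for c in C:
        L=robot.spot_in(c,n); r[c]=L
        print(n,c,[(np.round(l["point"],1).tolist(),round(l["score"],2)) for l in L[:4]])
    if r["top"] and r["scene"]:
        x,e=tri([(C[c],r[c][0]["point"]) for c in C]); print("   ",x.round(4),np.round(e,4))
print(robot.observe()["time"])
E
```

```text
tag_centre top [([380.6, 180.7], 0.73), ([292.3, 231.1], 0.66), ([250.0, 227.6], 0.63), ([355.8, 189.6], 0.34)]
tag_centre scene [([245.1, 195.4], 0.7), ([265.2, 227.9], 0.55)]
    [ 0.3998 -0.0134  0.3811] [0.119 0.119]
tag_hole top [([246.2, 225.9], 0.94), ([289.3, 231.0], 0.7)]
tag_hole scene [([244.8, 197.7], 0.69), ([267.8, 228.8], 0.62), ([326.2, 292.1], 0.21)]
    [ 0.4348  0.3635 -0.0029] [0.0031 0.0031]
fence_corner top [([358.3, 191.8], 0.76)]
fence_corner scene [([364.8, 239.5], 0.68)]
    [ 0.5588 -0.0165  0.0487] [0.012 0.012]
bed_front top [([354.4, 190.4], 0.62)]
bed_front scene [([362.9, 239.0], 0.86)]
    [ 0.5655 -0.0045  0.0344] [0.0116 0.0116]
head_front top [([358.1, 187.3], 0.66), ([264.7, 200.6], 0.35)]
head_front scene [([364.9, 240.5], 0.91), ([385.0, 217.8], 0.42)]
    [ 0.5718 -0.0134  0.033 ] [0.0061 0.0061]
foot top [([379.2, 175.0], 0.59)]
foot scene [([346.9, 223.4], 0.47)]
    [ 0.5401 -0.0407  0.1669] [0.0438 0.0438]
gate_panel top [([378.5, 182.1], 0.63)]
gate_panel scene [([383.0, 238.8], 0.65), ([239.0, 166.5], 0.47)]
    [ 0.5754 -0.0713  0.0919] 
[... 527 characters left out ...]
navy_mid scene [([264.3, 179.8], 0.53)]
    [0.5186 0.3889 0.0061] [0.0016 0.0016]
eyelet_tin_mid top [([373.4, 236.6], 0.64)]
eyelet_tin_mid scene [([324.7, 294.7], 0.86), ([384.1, 215.3], 0.33)]
    [ 0.4053 -0.0612  0.0046] [0.0022 0.0022]
thread_block_mid top [([333.2, 231.0], 0.53)]
thread_block_mid scene [([298.0, 259.6], 0.51)]
    [ 0.4228  0.0713 -0.0082] [0.0023 0.0023]
stamp_b_mid top [([406.8, 193.0], 0.6), ([332.9, 230.8], 0.38)]
stamp_b_mid scene [([247.4, 197.1], 0.75), ([403.8, 287.9], 0.53)]
    [ 0.3725 -0.0665  0.4242] [0.1103 0.1103]
spool_rust_mid top [([435.7, 209.6], 0.62)]
spool_rust_mid scene [([416.6, 331.2], 0.57)]
    [ 0.4967 -0.2647  0.0183] [0.0013 0.0013]
1.75
```

```bash
python3 - <<'E'
import cv2
a=cv2.imread("pics/top0.png");b=cv2.imread("pics/scene0.png")
cv2.imwrite("pics/c1.png",cv2.resize(a[180:250,200:310],None,fx=7,fy=7,interpolation=cv2.INTER_CUBIC))
cv2.imwrite("pics/c2.png",cv2.resize(a[140:255,305:420],None,fx=5,fy=5,interpolation=cv2.INTER_CUBIC))
cv2.imwrite("pics/c3.png",cv2.resize(b[145:300,220:430],None,fx=3.7,fy=3.7,interpolation=cv2.INTER_CUBIC))
E
```

```text
(no output)
```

View pics/c1.png

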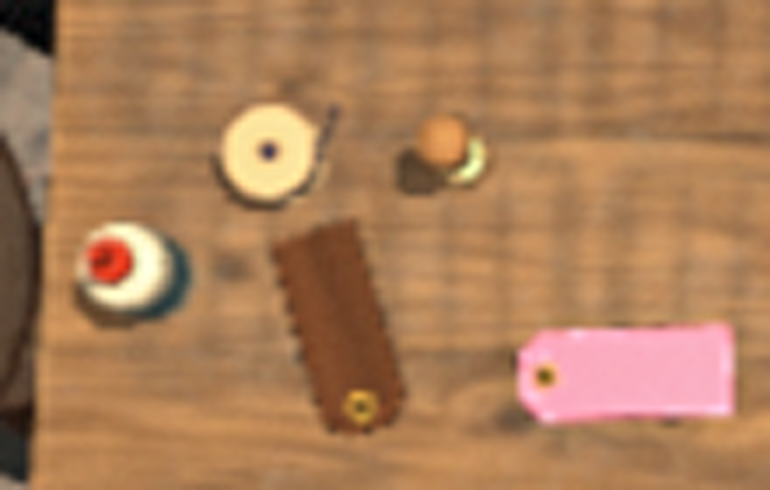

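View pics/c2.png

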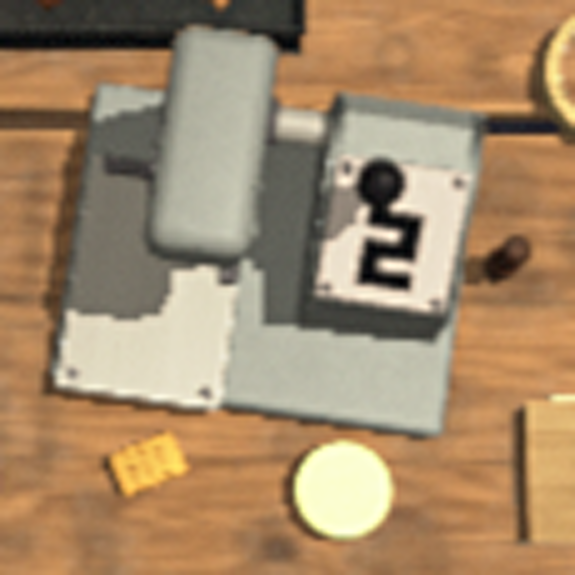

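View pics/c3.png

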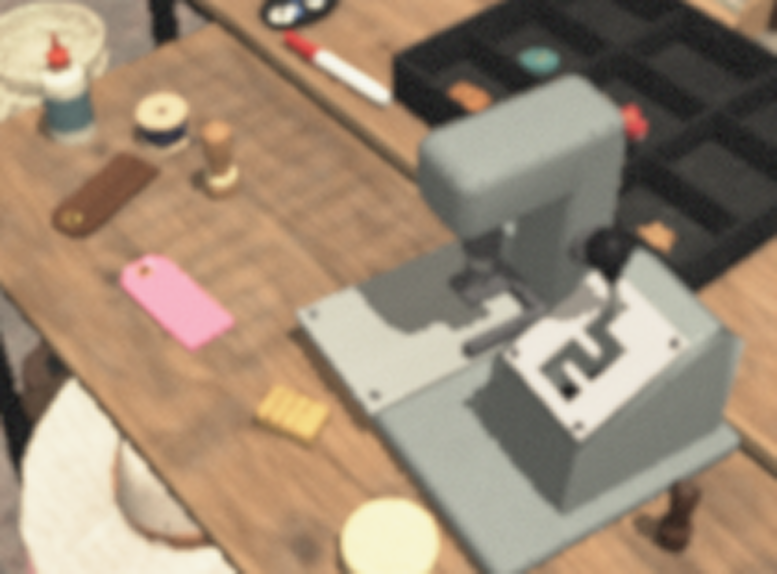

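```bash
cat > fit.py <<'E'
from h import *
from scipy.optimize import least_squares
T=robot.get_calibration("top");S=robot.get_calibration("scene")
t=lambda x,y:(200+x/7,180+y/7)
for n,p in dict(hole=(361,407),plainmid=(315,235),pl=(273,246),pr=(357,222),r=(405,395),l=(328,430)).items():
    print(n,onz(T,t(*p),.008).round(4))
c2=lambda x,y:np.array((305+x/5,140+y/5)); c3=lambda x,y:np.array((220+x/3.7,145+y/3.7))
bl=[c2(57,388),c2(220,408)];bs=[c3(297,315),c3(378,412)]
for a,b in zip(bl,bs):
    print(onz(T,a,.032).round(4),onz(S,b,.032).round(4),tri([(T,a),(S,b)]))
g2=[c2(337,153),c2(478,168),c2(448,317),c2(312,300)]
g3=[c3(615,262),c3(690,335),c3(578,440),c3(505,350)]
for a,b in zip(g2,g3): print(tri([(T,a),(S,b)]))
print("ball",tri([(T,c2(381,186)),(S,c3(610,252))]))
E
python3 fit.py
```

```text
hole [0.3963 0.3405 0.008 ]
plainmid [0.478  0.3659 0.008 ]
pl [0.4724 0.3858 0.008 ]
pr [0.4845 0.346  0.008 ]
r [0.4023 0.3198 0.008 ]
l [0.3853 0.3558 0.008 ]
[0.4648 0.1261 0.032 ] [0.468  0.1222 0.032 ] (array([0.46719027, 0.12504014, 0.02935715]), [np.float64(0.002334857234199441), np.float64(0.0023348572341994507)])
[0.4531 0.0197 0.032 ] [0.4581 0.016  0.032 ] (array([0.45586137, 0.01805995, 0.03084448]), [np.float64(0.0030666662514910563), np.float64(0.0030666662514911096)])
(array([ 0.60276417, -0.04796593,  0.13582641]), [np.float64(0.003393840416639798), np.float64(0.0033938404166400193)])
(array([ 0.58801054, -0.1285849 ,  0.14792614]), [np.float64(0.0010185059607074733), np.float64(0.0010185059607074175)])
(array([ 0.50539391, -0.11826641,  0.1012806 ]), [np.float64(0.0009917583505893765), np.float64(0.000991758350589366)])
(array([ 0.51772965, -0.03600482,  0.10006414]), [np.float64(0.003915850397815897), np.float64(0.003915850397815918)])
ball (array([ 0.57155202, -0.06767305,  0.1823078 ]), [np.float64(0.0020793465358433594), np.float64(0.0020793465358433243)])
```

```bash
cat >> h.py <<'E'
def plan(pos,jaw_deg=None):
    """delta to world target in tool axes; jaw_deg = target world heading of tool y"""
    s=robot.observe();R=Rt(s["tool_rot"]);d=np.array(pos)-s["tool_pos"]
    print("t",round(s["time"],2),"pos",s["tool_pos"].round(4),"lean",np.degrees(np.arctan2(R[0,0],-R[2,0])).round(1),"x",R[:,0].round(3),"y",R[:,1].round(3),"F",s["contact_force"].round(1),"op",round(s["opening"],4))
    if jaw_deg is not None:
        a=np.radians(jaw_deg);u=np.array([np.cos(a),np.sin(a),0]);ut=R.T@u
        turn=np.degrees(np.arctan2(ut[2],ut[1]));turn=(turn+90)%180-90
        # after-turn frame
        print("turn",turn.round(2))
    print("d tool",(R.T@d).round(4),"d world",d.round(4))
E
python3 - <<'E'
from h import *
T=robot.get_calibration("top");S=robot.get_calibration("scene")
from fit import c3
g=np.array([.4028,.3426]);ax=np.array([.955,.297]);ac=np.array([-.297,.955])
b=tri([(T,(200+110/7,180+258/7)),(S,c3(58,52))])  # red tip
s=tri([(T,(200+442/7,180+138/7)),(S,c3(216,135))])
sp=onz(T,(238.4,201.5),.032)
print(b,s,sp)
for p in (b[0],s[0],sp): d=p[:2]-g; print((d@ax).round(3),(d@ac).round(3))
plan([.4028,.3426,.12],107)
E
```

```text
hole [0.3963 0.3405 0.008 ]
plainmid [0.478  0.3659 0.008 ]
pl [0.4724 0.3858 0.008 ]
pr [0.4845 0.346  0.008 ]
r [0.4023 0.3198 0.008 ]
l [0.3853 0.3558 0.008 ]
[0.4648 0.1261 0.032 ] [0.468  0.1222 0.032 ] (array([0.46719027, 0.12504014, 0.02935715]), [np.float64(0.002334857234199441), np.float64(0.0023348572341994507)])
[0.4531 0.0197 0.032 ] [0.4581 0.016  0.032 ] (array([0.45586137, 0.01805995, 0.03084448]), [np.float64(0.0030666662514910563), np.float64(0.0030666662514911096)])
(array([ 0.60276417, -0.04796593,  0.13582641]), [np.float64(0.003393840416639798), np.float64(0.0033938404166400193)])
(array([ 0.58801054, -0.1285849 ,  0.14792614]), [np.float64(0.0010185059607074733), np.float64(0.0010185059607074175)])
(array([ 0.50539391, -0.11826641,  0.1012806 ]), [np.float64(0.0009917583505893765), np.float64(0.000991758350589366)])
(array([ 0.51772965, -0.03600482,  0.10006414]), [np.float64(0.003915850397815897), np.float64(0.003915850397815918)])
ball (array([ 0.57155202, -0.06767305,  0.1823078 ]), [np.float64(0.0020793465358433594), np.float64(0.0020793465358433243)])
(array([0.45867806, 0.44043257, 0.08950156]), [np.float64(0.0018653122029977137), np.float64(0.0018653122029977916)]) (array([0.51832718, 0.29772644, 0.0607363 ]), [np.float64(0.0008466727811376431), np.float64(0.0008466727811377128)]) [0.51501194 0.38451616 0.032     ]
0.082 0.077
0.097 -0.077
0.12 0.007
t 1.75 pos [0.1283 0.5091 0.2267] lean 0.0 x [ 0.  0. -1.] y [0.244 0.97  0.   ] F [ 0.4 -0.1  0.8] op 0.0917
turn -31.14
d tool [ 0.1067 -0.0944  0.3069] d world [ 0.2745 -0.1665 -0.1067]
```

```bash
cat >> h.py <<'E'
def rows(pos,turn=0,n=10,g=None):
    s=robot.observe();R=Rt(s["tool_rot"]);d=(np.array(pos)-s["tool_pos"])/n
    for k in range(n):
        Rk=R@Ro.from_euler('x',turn*k/n,degrees=True).as_matrix()
        print((Rk.T@d*1000).round(1), round(turn/n,2))
E
python3 - <<'E'
from h import *
rows([.4028,.3426,.17],-31.14,10)
E
```

```text
[ 5.7 -9.4 30.7] -3.11
[  5.7 -11.1  30.1] -3.11
[  5.7 -12.7  29.5] -3.11
[  5.7 -14.3  28.8] -3.11
[  5.7 -15.8  27.9] -3.11
[  5.7 -17.3  27. ] -3.11
[  5.7 -18.8  26. ] -3.11
[  5.7 -20.2  25. ] -3.11
[  5.7 -21.5  23.9] -3.11
[  5.7 -22.8  22.7] -3.11
```

Emit:
play_rows:
  moves:
    - [[0.006,-0.009,0.031,-3.1,0.6],[0.006,-0.011,0.03,-3.1,0.6],[0.006,-0.013,0.0295,-3.1,0.6],[0.006,-0.014,0.029,-3.1,0.6],[0.006,-0.016,0.028,-3.1,0.6],[0.006,-0.017,0.027,-3.1,0.6],[0.006,-0.019,0.026,-3.1,0.6],[0.006,-0.02,0.025,-3.1,0.6],[0.006,-0.0215,0.024,-3.1,0.6],[0.006,-0.023,0.023,-3.1,0.6]]
  grip_force: 15

```text
time: 2.75
tool_pos: [0.4129, 0.3428, 0.1658]
tool_rot: [0.892, 1.565, 1.216]
contact_force: [0.4, 0.4, 0.6]
opening: 0.0731
```

```bash
python3 - <<'E'
from h import *
plan([.4028,.3426,.002],107)
c=robot.get_calibration("wrist");im=robot.read_camera("wrist")
L=robot.spot_in("wrist","tag_hole");print([(np.round(l["point"],1).tolist(),onz(c,l["point"],.008).round(4),round(l["score"],2)) for l in L])
L=robot.spot_in("wrist","tag_centre");print([(np.round(l["point"],1).tolist(),onz(c,l["point"],.008).round(4),round(l["score"],2)) for l in L])
cv2.imwrite("pics/w1.png",im[:,:,::-1])
np.save("w1c.npy",c["view"])
E
```

```text
t 2.75 pos [0.4129 0.3428 0.1658] lean 0.1 x [ 0.002  0.005 -1.   ] y [-0.318  0.948  0.004] F [0.4 0.4 0.6] op 0.0731
turn 1.53
d tool [ 0.1638  0.0023 -0.0102] d world [-0.0101 -0.0002 -0.1638]
[([187.8, 146.8], array([0.4145, 0.2149, 0.008 ]), 0.77), ([323.4, 212.0], array([0.4343, 0.3523, 0.008 ]), 0.63)]
[([323.9, 206.4], array([0.4288, 0.351 , 0.008 ]), 0.78), ([189.0, 148.0], array([0.4152, 0.2162, 0.008 ]), 0.57)]
```

View pics/w1.png

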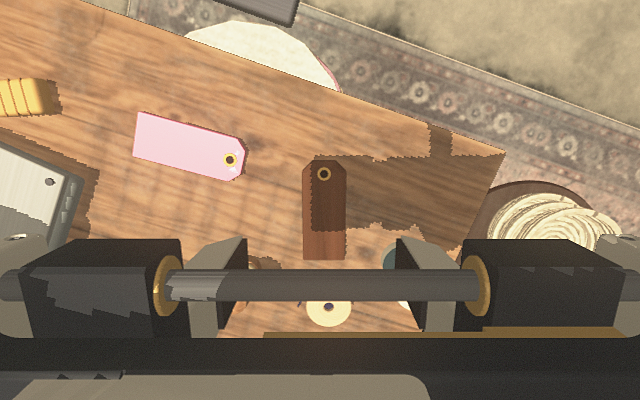

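```bash
python3 - <<'E'
from h import *
c=robot.get_calibration("wrist")
f=lambda p:onz(c,p,.008)[:2]
h=f((324,174));e=f((323.5,159.5));p=f((324,260.5));l=f((302.8,205));r=f((346.5,205))
print(h,e,p,l,r,np.linalg.norm(p-e),np.linalg.norm(l-r),np.linalg.norm(h-e))
a=(p-e)/np.linalg.norm(p-e);print(np.degrees(np.arctan2(a[1],a[0])),(e+p)/2,h+.038*a)
cen=(h+.038*a+(e+p)/2)/2; mid=(l+r)/2
print(cen, (mid-cen)@np.array([-a[1],a[0]]))
g=cen-.029*a; print(g)
rows([*g,.002],0,10)
E
```

```text
[0.39879243 0.34061187] [0.38606715 0.33591946] [0.48200108 0.36811562] [0.4336004  0.33076282] [0.42060797 0.37049858] 0.10119244724459525 0.04180590444153412 0.013562874647444781
18.55214693610636 [0.43403412 0.35201754] [0.43481774 0.35270224]
[0.43442593 0.35235989] 0.000690211460405526
[0.40693293 0.34313303]
[16.3  0.2 -0.6] 0.0
[16.3  0.2 -0.6] 0.0
[16.3  0.2 -0.6] 0.0
[16.3  0.2 -0.6] 0.0
[16.3  0.2 -0.6] 0.0
[16.3  0.2 -0.6] 0.0
[16.3  0.2 -0.6] 0.0
[16.3  0.2 -0.6] 0.0
[16.3  0.2 -0.6] 0.0
[16.3  0.2 -0.6] 0.0
```

Emit:
play_rows:
  moves:
    - [[0.02,0.0,-0.001,0,0.6],[0.022,0.0,-0.001,0,0.6],[0.022,0.001,-0.001,0,0.6],[0.022,0.001,-0.001,0,0.6],[0.022,0.0,-0.001,0,0.6],[0.02,0.0,-0.001,0,0.6],[0.017,0.0,0.0,0,0.6],[0.008,0.0,0.0,0,0.6],[0.004,0,0,0,0.6],[0.0,0,0,0,0.6]]

```text
time: 3.9
tool_pos: [0.4008, 0.3508, 0.0071]
tool_rot: [0.841, 1.56, 1.159]
contact_force: [0.5, 0.3, 0.4]
opening: 0.0739
```

```bash
python3 - <<'E'
from h import *
plan([.4069,.3431,.002],108.5)
E
```

```text
t 3.9 pos [0.4008 0.3508 0.0071] lean 0.2 x [ 0.004  0.01  -1.   ] y [-0.313  0.95   0.008] F [0.5 0.3 0.4] op 0.0739
turn -0.26
d tool [ 0.005  -0.0092  0.0033] d world [ 0.0061 -0.0077 -0.0051]
```

Emit:
play_rows:
  moves:
    - [[0.001,-0.005,0.001,0,0.6],[0.002,-0.004,0.002,0,0.6],[0.001,-0.001,0.001,0,0.4],[0.0,0,0,0,0.0],[0,0,0,0,-0.3],[0.0,0,0,0,-0.5],[0,0,0,0,-1],[0,0,0,0,-1],[0,0,0,0,-1],[0,0,0,0,-1]]
  grip_force: 15

```text
time: 4.9
tool_pos: [0.4101, 0.3428, 0.0057]
tool_rot: [0.643, 1.555, 0.96]
contact_force: [0.9, -0.6, 0.5]
opening: 0.0414
```

```bash
python3 - <<'E'
from h import *
plan([.4069,.3431,.12],108.5)
E
```

```text
t 4.9 pos [0.4101 0.3428 0.0057] lean 0.5 x [ 0.009  0.013 -1.   ] y [-0.312  0.95   0.009] F [ 0.9 -0.6  0.5] op 0.0414
turn -0.3
d tool [-0.1143  0.0023 -0.0015] d world [-0.0032  0.0003  0.1143]
```

Emit:
play_rows:
  moves:
    - [[0.0,0,0,0,0.15],[0.003,0,0,0,0.15],[0.003,0,0,0,0.15],[0.001,0,0,0,0.15],[0,0,0,0,-0.3],[0.0,0,0,0,-0.5],[0,0,0,0,-1],[0,0,0,0,-1],[0,0,0,0,-1],[0,0,0,0,-1]]
  grip_force: 20

```text
time: 5.9
tool_pos: [0.4105, 0.3434, 0.0008]
tool_rot: [0.591, 1.554, 0.909]
contact_force: [-0.5, -0.7, 3.6]
opening: 0.0414
```

```bash
python3 - <<'E'
from h import *
plan([.4069,.3431,.12],108.5)
E
```

```text
t 5.9 pos [0.4105 0.3434 0.0008] lean 0.6 x [ 0.011  0.014 -1.   ] y [-0.313  0.95   0.01 ] F [-0.5 -0.7  3.6] op 0.0414
turn -0.28
d tool [-0.1192  0.002  -0.0018] d world [-0.0036 -0.0003  0.1192]
```

```bash
python3 - <<'E'
from h import *
plan([.4774,.0526,.1],84)
s=robot.observe()
rows([.4774,.0526,s["tool_pos"][2]],24.5,10)
E
```

```text
t 5.9 pos [0.4105 0.3434 0.0008] lean 0.6 x [ 0.011  0.014 -1.   ] y [-0.313  0.95   0.01 ] F [-0.5 -0.7  3.6] op 0.0414
turn 24.22
d tool [-0.1024 -0.2962 -0.0259] d world [ 0.0669 -0.2908  0.0992]
[ -0.3 -29.7  -2.7] 2.45
[ -0.3 -29.8  -1.5] 2.45
[ -0.3 -29.8  -0.2] 2.45
[ -0.3 -29.8   1.1] 2.45
[ -0.3 -29.7   2.4] 2.45
[ -0.3 -29.6   3.6] 2.45
[ -0.3 -29.4   4.9] 2.45
[ -0.3 -29.2   6.1] 2.45
[ -0.3 -28.9   7.4] 2.45
[ -0.3 -28.6   8.6] 2.45
```

Emit:
play_rows:
  moves:
    - [[-0.02,0,0,0,-1],[-0.03,0,0,0,-1],[-0.03,0,0,0,-1],[-0.015,-0.02,-0.002,2.45,-1],[-0.005,-0.034,-0.002,2.45,-1],[0,-0.034,0,2.45,-1],[0,-0.034,0.001,2.45,-1],[0,-0.034,0.003,2.45,-1],[0,-0.034,0.004,2.45,-1],[0,-0.034,0.006,2.45,-1]]
  grip_force: 20

```text
time: 6.9
tool_pos: [0.4588, 0.1185, 0.0985]
tool_rot: [1.028, 1.557, 1.043]
contact_force: [-0.8, -0.1, -0.3]
opening: 0.0416
```

```bash
python3 - <<'E'
from h import *
plan([.4774,.0526,.08],84)
E
```

```text
t 6.9 pos [0.4588 0.1185 0.0985] lean 0.4 x [ 0.007  0.012 -1.   ] y [-0.015  1.     0.012] F [-0.8 -0.1 -0.3] op 0.0416
turn 6.87
d tool [ 0.0178 -0.0664  0.0175] d world [ 0.0186 -0.0659 -0.0185]
```

Emit:
play_rows:
  moves:
    - [[0.0,-0.015,0.002,1.7,-1],[0.0,-0.015,0.003,1.7,-1],[0.002,-0.014,0.004,1.7,-1],[0.005,-0.01,0.004,1.7,-1],[0.005,-0.008,0.004,0,-1],[0.005,-0.004,0.001,0,-1],[0.005,0,0,0,-1],[0.005,0,0,0,-1],[0,0,0,0,-1],[0,0,0,0,-1]]
  grip_force: 20

```text
time: 7.9
tool_pos: [0.4747, 0.0458, 0.0663]
tool_rot: [1.325, 1.558, 1.212]
contact_force: [-0.3, -0.5, 1.3]
opening: 0.0414
```

```bash
python3 - <<'E'
from h import *
plan([.4774,.0526,.034],84)
for n in ("wrist","scene","top"):
    im=robot.read_camera(n); cv2.imwrite(f"pics/{n}2.png",im[:,:,::-1])
a=cv2.imread("pics/scene2.png")
cv2.imwrite("pics/scene2c.png",cv2.resize(a[150:290,250:430],None,fx=4.2,fy=4.2,interpolation=cv2.INTER_CUBIC))
E
```

```text
t 7.9 pos [0.4747 0.0458 0.0663] lean 0.3 x [ 0.005  0.012 -1.   ] y [0.113 0.993 0.013] F [-0.3 -0.5  1.3] op 0.0414
turn -0.51
d tool [0.0324 0.0066 0.0019] d world [ 0.0027  0.0068 -0.0323]
```

View pics/wrist2.png

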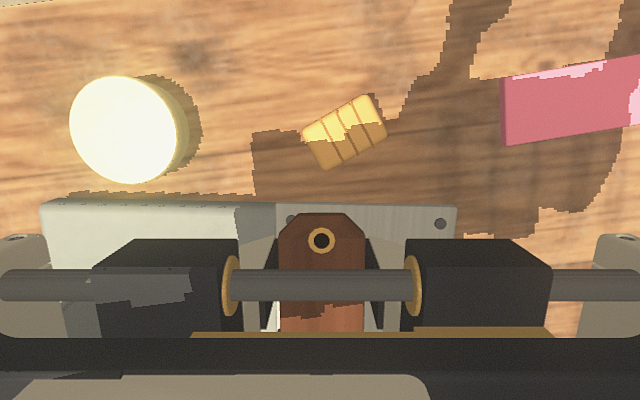

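View pics/scene2c.png

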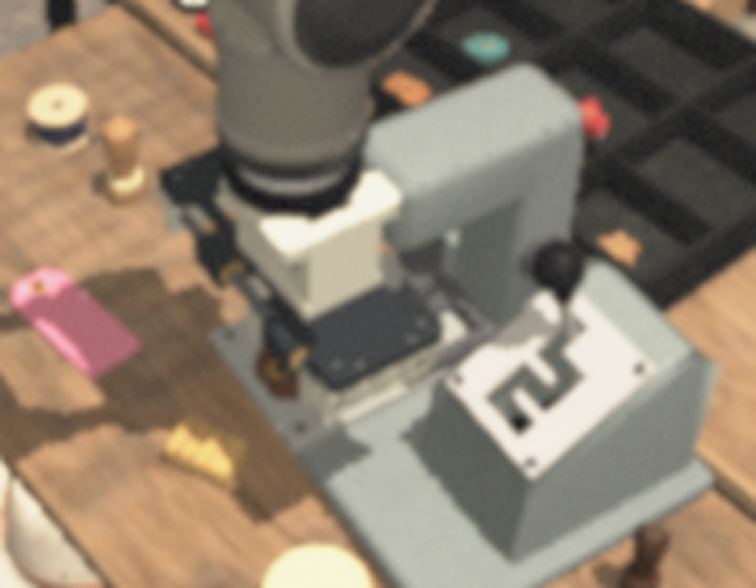

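```bash
python3 - <<'E'
from h import *
c=robot.get_calibration("wrist")
for p in [(457,206),(275,203),(440,224),(291,219)]: print(p,onz(c,p,.032).round(4))
print("press hole/edge tag", onz(c,(321,240),.0705+.0).round(4))
E
python3 - <<'E'
import cv2
a=cv2.imread("pics/wrist2.png");cv2.imwrite("pics/w2c.png",cv2.resize(a[180:260,220:480],None,fx=3,fy=3,interpolation=cv2.INTER_CUBIC))
E
```

```text
(457, 206) [0.4671 0.1263 0.032 ]
(275, 203) [0.4528 0.0207 0.032 ]
(440, 224) [0.4771 0.1161 0.032 ]
(291, 219) [0.4635 0.0286 0.032 ]
press hole/edge tag [0.4638 0.0459 0.0705]
```

View pics/w2c.png

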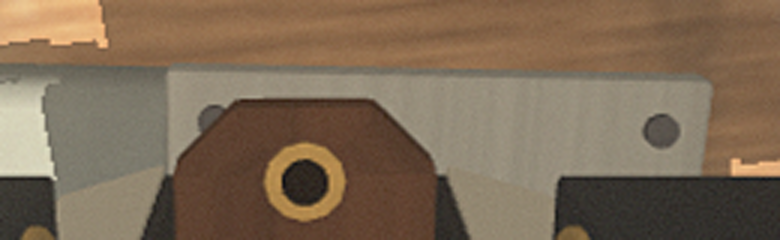

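Emit:
play_rows:
  moves:
    - [[0.003,0.003,0.001,0.5,-1],[0.006,0.003,0.001,0.5,-1],[0.007,0.002,0.001,0,-1],[0.007,0.001,0,0,-1],[0.006,0,0,0,-1],[0.004,0,0,0,-1],[0.002,0,0,0,-1],[0.001,0,0,0,-1],[0,0,0,0,-1],[0,0,0,0,-1]]
  grip_force: 20

```text
time: 9.05
tool_pos: [0.4825, 0.0555, 0.0338]
tool_rot: [0.79, 1.553, 0.66]
contact_force: [0.2, -1.1, 4.1]
opening: 0.0416
```

```bash
python3 - <<'E'
from h import *
plan([.477,.0535,.0335],82.5)
E
```

```text
t 9.05 pos [0.4825 0.0555 0.0338] lean 0.8 x [ 0.014  0.011 -1.   ] y [0.13  0.991 0.013] F [ 0.2 -1.1  4.1] op 0.0416
turn 0.03
d tool [ 0.0002 -0.0027 -0.0052] d world [-0.0055 -0.002  -0.0003]
```

Emit:
play_rows:
  moves:
    - [[0,0,0,0,0.3],[0,0,0,0,0.3],[0,0,0,0,0.3],[-0.01,0,0,0,0.3],[-0.03,0,0.002,0,0.3],[-0.045,0,0.003,0,0.3],[-0.05,0,0.003,0,0.3],[-0.05,0,0,0,0.3],[-0.05,0,0,0,0.3],[-0.05,0,0,0,0.3]]
  grip_force: 15

```text
time: 10.05
tool_pos: [0.4824, 0.0516, 0.3177]
tool_rot: [2.144, 1.558, 2.014]
contact_force: [0.8, -0.8, -0.9]
opening: 0.0598
```

```bash
python3 - <<'E'
from h import *
plan([.8,.05,.3],82.5)
print(robot.observe()["qpos"].round(3))
a=robot.read_camera("wrist")
cv2.imwrite("pics/wrist3.png",a[:,:,::-1])
E
```

```text
t 10.05 pos [0.4824 0.0516 0.3177] lean -0.3 x [-0.006  0.012 -1.   ] y [0.13  0.991 0.011] F [ 0.8 -0.8 -0.9] op 0.0598
turn 0.04
d tool [0.0159 0.0395 0.3152] d world [ 0.3176 -0.0016 -0.0177]
[-0.059  0.213  1.452  0.011  1.483 -1.501]
```

View pics/wrist3.png

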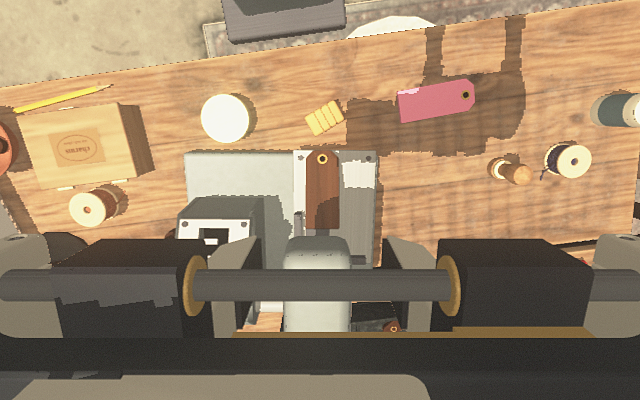

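Emit:
play_rows:
  moves:
    - [[-0.02,-0.01,0.02,0,0.3],[-0.025,-0.012,0.03,0,0.3],[-0.025,-0.012,0.035,0,0.3],[-0.025,-0.012,0.035,0,0.3],[-0.025,-0.012,0.035,0,0.3],[-0.025,-0.012,0.035,0,0.3],[-0.025,-0.012,0.035,0,0.3],[-0.02,-0.012,0.035,0,0.3],[-0.02,-0.012,0.035,0,0.3],[-0.02,-0.012,0.035,0,0.3]]

```text
time: 11.1
tool_pos: [0.6952, -0.0904, 0.4788]
tool_rot: [0.22, 1.502, 0.093]
contact_force: [1.0, -0.9, 1.9]
opening: 0.0596
```

```bash
python3 - <<'E'
from h import *
plan([.8,-.1,.5])
print(robot.observe()["qpos"].round(3))
E
```

```text
t 11.1 pos [ 0.6952 -0.0904  0.4788] lean 3.9 x [ 0.068  0.006 -0.998] y [0.127 0.992 0.015] F [ 1.  -0.9  1.9] op 0.0596
d tool [-0.014   0.0041  0.1063] d world [ 0.1048 -0.0096  0.0212]
[-0.249  0.799  0.036  0.029  2.241 -1.673]
```

Emit:
play_rows:
  moves:
    - [[0.0,0,0.03,0,0.3],[0,0,0.03,0,0.3],[0,0,0.03,0,0.3],[0,0,0.03,0,0.3],[0,0,0.03,0,0.3],[0,0,0.03,0,0.3],[0,0,0.03,0,0.3],[0,0,0.03,0,0.3],[0,0,0.03,0,0.3],[0,0,0.03,0,0.3]]

```text
time: 12.1
tool_pos: [0.8203, -0.1136, 0.4258]
tool_rot: [0.022, 1.261, -0.111]
contact_force: [1.0, 1.2, 0.4]
opening: 0.0595
```

```bash
python3 - <<'E'
from h import *
plan([.8,-.1,.5])
print(robot.observe()["qpos"].round(4))
E
```

```text
t 12.1 pos [ 0.8203 -0.1136  0.4258] lean 17.6 x [ 0.303 -0.034 -0.952] y [0.132 0.991 0.007] F [1.  1.2 0.4] op 0.0595
d tool [-0.0773  0.0114  0.0017] d world [-0.0203  0.0136  0.0742]
[-0.2458  0.8951  0.0361  0.0433  1.9033 -1.663 ]
```

Emit:
play_rows:
  moves:
    - [[-0.01,0,0.03,0,0.3],[-0.01,0,0.03,0,0.3],[-0.01,0,0.03,0,0.3],[-0.01,0,0.03,0,0.3],[-0.01,0,0.03,0,0.3],[-0.01,0,0.03,0,0.3],[-0.01,0,0.03,0,0.3],[-0.01,0,0.03,0,0.3],[0,0,0,0,0.3],[0,0,0,0,0.3]]

```text
time: 13.1
tool_pos: [0.8501, -0.1181, 0.4904]
tool_rot: [0.007, 1.06, -0.127]
contact_force: [0.3, -0.4, 0.1]
opening: 0.0596
```

```bash
python3 - <<'E'
from h import *
plan([.8,-.1,.5])
print(robot.observe()["qpos"].round(4))
E
```

```text
t 13.1 pos [ 0.8501 -0.1181  0.4904] lean 29.1 x [ 0.485 -0.062 -0.872] y [0.133 0.991 0.003] F [ 0.3 -0.4  0.1] op 0.0596
d tool [-0.0338  0.0113 -0.0408] d world [-0.0501  0.0181  0.0096]
[-0.2495  0.8402  0.0362  0.0609  1.7567 -1.6596]
```

Lean 29° now, in the press plane. A bit more for about 37°.

Emit:
play_rows:
  moves:
    - [[-0.01,0,0.03,0,0.3],[-0.01,0,0.03,0,0.3],[-0.01,0,0.03,0,0.3],[-0.01,0,0.03,0,0.3],[-0.01,0,0.03,0,0.3],[-0.01,0,0.03,0,0.3],[0,0,0,0,0.3],[0.0,0,-0.03,0,0.3],[0,0,-0.04,0,0.3],[0,0,-0.04,0,0.3]]

```text
time: 14.1
tool_pos: [0.8049, -0.1128, 0.504]
tool_rot: [0.005, 0.923, -0.128]
contact_force: [1.7, 0.5, -0.1]
opening: 0.0598
```

```bash
python3 - <<'E'
from h import *
plan([.45,.06,.15],82.5)
print(robot.observe()["qpos"].round(4))
E
```

```text
t 14.1 pos [ 0.8049 -0.1128  0.504 ] lean 36.9 x [ 0.599 -0.077 -0.797] y [0.132 0.991 0.003] F [ 1.7  0.5 -0.1] op 0.0598
turn -0.18
d tool [ 0.0564  0.1232 -0.5125] d world [-0.3549  0.1728 -0.354 ]
[-0.2659  0.5045  0.7027  0.0862  1.2919 -1.6993]
```

```bash
python3 - <<'E'
from h import *
plan([.43,.06,.26])
E
```

```text
t 14.1 pos [ 0.8049 -0.1128  0.504 ] lean 36.9 x [ 0.599 -0.077 -0.797] y [0.132 0.991 0.003] F [ 1.7  0.5 -0.1] op 0.0598
d tool [-0.0433  0.1209 -0.4619] d world [-0.3749  0.1728 -0.244 ]
```

Emit:
play_rows:
  moves:
    - [[-0.004,0.012,-0.046,0,0.3],[-0.004,0.012,-0.046,0,0.3],[-0.004,0.012,-0.046,0,0.3],[-0.004,0.012,-0.046,0,0.3],[-0.004,0.012,-0.046,0,0.3],[-0.004,0.012,-0.046,0,0.3],[-0.004,0.012,-0.046,0,0.3],[-0.004,0.012,-0.046,0,0.3],[-0.004,0.012,-0.046,0,0.3],[-0.004,0.012,-0.046,0,0.3]]

```text
time: 15.1
tool_pos: [0.4208, 0.0612, 0.2521]
tool_rot: [0.007, 0.914, -0.131]
contact_force: [0.5, 0.6, 0.4]
opening: 0.0594
```

```bash
python3 - <<'E'
from h import *
plan([.407,.0655,.135],82.5)
print(robot.observe()["qpos"].round(4))
im=robot.read_camera("top");cv2.imwrite("pics/top4.png",cv2.resize(im[140:255,305:420,::-1],None,fx=5,fy=5,interpolation=cv2.INTER_CUBIC))
im=robot.read_camera("wrist");cv2.imwrite("pics/wrist4.png",im[:,:,::-1])
E
```

```text
t 15.1 pos [0.4208 0.0612 0.2521] lean 37.4 x [ 0.606 -0.08  -0.792] y [0.136 0.991 0.005] F [0.5 0.6 0.4] op 0.0594
turn -0.43
d tool [ 0.084   0.0019 -0.0829] d world [-0.0138  0.0043 -0.1171]
[ 0.0441 -0.1632  2.22   -0.2487  0.447  -1.1992]
```

View pics/wrist4.png

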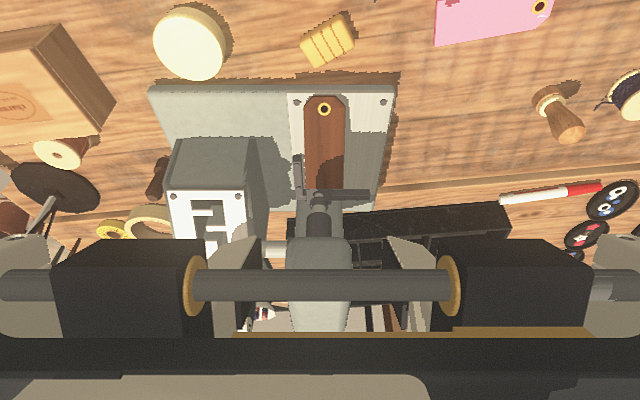

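View pics/top4.png

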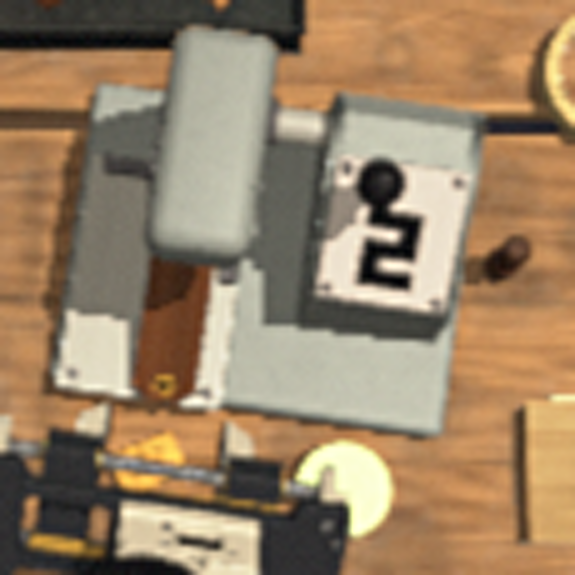

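```bash
python3 - <<'E'
from h import *
a=cv2.imread("pics/wrist4.png");cv2.imwrite("pics/w4c.png",cv2.resize(a[70:240,150:410],None,fx=3,fy=3,interpolation=cv2.INTER_CUBIC))
E
```

```text
(no output)
```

View pics/w4c.png

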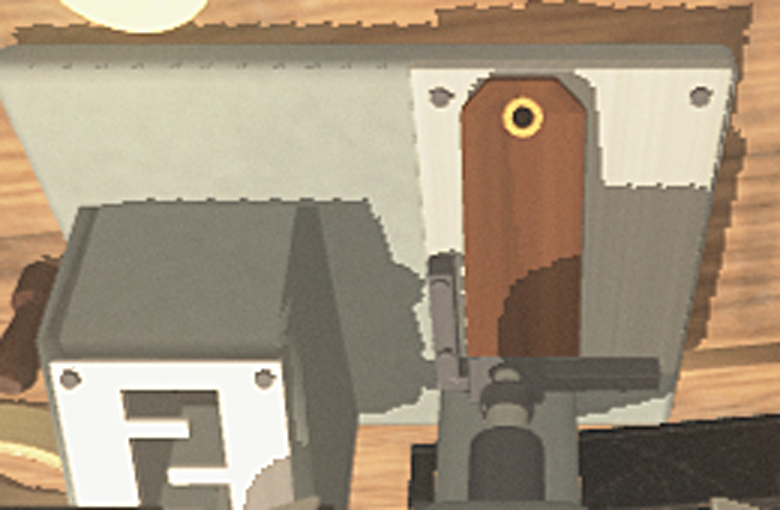

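```bash
cat > w4.py <<'E'
from h import *
c=robot.get_calibration("wrist")
f=lambda x,y,z:onz(c,(150+x/3,70+y/3),z)
print("cam",-c["view"][:3,:3].T@c["view"][:3,3])
A=f(410,68,.032);B=f(735,70,.032);print("bed",A,B,np.linalg.norm(A-B),np.degrees(np.arctan2((B-A)[0],(B-A)[1])))
print("screws",f(440,97,.032),f(700,97,.032))
h=f(523,117,.04);l=f(463.5,200,.04);r=f(585.5,200,.04);e=f(523,76,.04);l2=f(468,340,.04);r2=f(580.5,340,.04)
print("hole",h,"end",e,"mid",(l+r)/2,np.linalg.norm(l-r),(l2+r2)/2)
print("tag dir",np.degrees(np.arctan2(*((l2+r2)/2-(l+r)/2)[[1,0]])), np.degrees(np.arctan2(*(l2-l)[[1,0]])),np.degrees(np.arctan2(*(r2-r)[[1,0]])))
print("fence side front top inner",f(459,253,.044),"corner top",f(468,358,.044),"back left top front",f(660,358,.044),f(660,390,.044))
E
python3 w4.py
```

```text
cam [0.26462093 0.08108458 0.33072805]
bed [0.45930936 0.0202276  0.032     ] [0.47490224 0.12796538 0.032     ] 0.10886031089046685 8.235228440420478
screws [0.47189675 0.02798446 0.032     ] [0.48406496 0.11641242 0.032     ]
hole [0.47806705 0.05584499 0.04      ] end [0.46208873 0.05790304 0.04      ] mid [0.51448925 0.05171438 0.04      ] 0.04493989686180365 [0.59164004 0.04176015 0.04      ]
tag dir -7.351854566312775 -8.53973716260211 -6.164805850463406
fence side front top inner [0.53378575 0.02389189 0.044     ] corner top [0.59542572 0.01678898 0.044     ] back left top front [0.60679341 0.09882381 0.044     ] [0.62903786 0.09830584 0.044     ]
```

```bash
python3 - <<'E'
from h import *
c=robot.get_calibration("wrist")
a=cv2.imread("pics/w4c.png")
yaw=np.radians(-8);px=np.array([np.cos(yaw),np.sin(yaw),0]);py=np.array([-px[1],px[0],0])
mid=np.array([.4671,.0741,.032]); mid=np.array([.464,.0735,.032])
F=mid+.145*px-.043*py;print("fence",F)
P=lambda x,y,z:F+x*px+y*py+np.array([0,0,z])
def draw(pts,col):
    q=(proj(c,np.array(pts))-[150,70])*3
    cv2.polylines(a,[q.astype(int).reshape(-1,1,2)],True,col,1)
d=lambda x0,x1,y0,y1,z,col:draw([P(x0,y0,z),P(x1,y0,z),P(x1,y1,z),P(x0,y1,z)],col)
d(-.145,.013,-.011,.097,0,(255,0,0))
d(-.062,0,-.010,0,.012,(0,0,255));d(0,.01,-.008,.088,.012,(0,0,255));d(0,0.0,-.008,.088,.0,(0,0,255))
d(-.075,.05,-.010,.052,.118,(0,255,255))
d(-.05,-.02,.004,.038,.034,(0,255,0))
# tag at guess
d(-.145,-.045,.008,.050,.008,(255,0,255))
cv2.imwrite("pics/w4d.png",a)
E
```

```text
fence [0.60160443 0.01073837 0.032     ]
```

View pics/w4d.png

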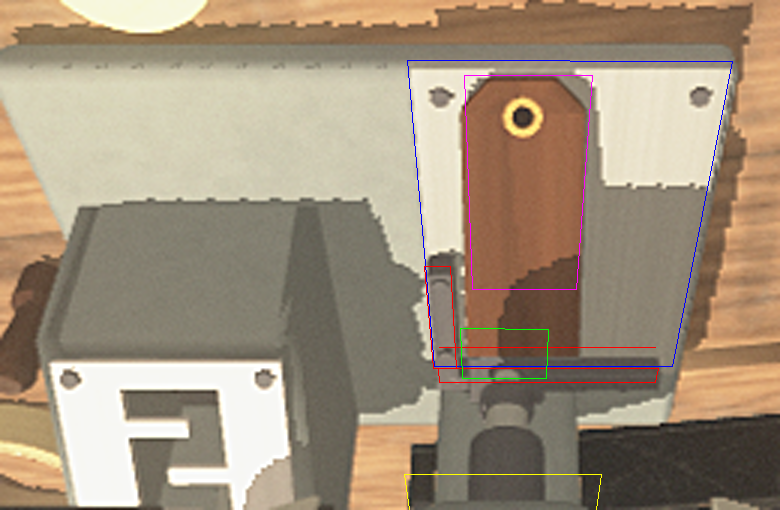

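```bash
python3 - <<'E'
import cv2
a=cv2.imread("pics/wrist3.png");cv2.imwrite("pics/w3c.png",cv2.resize(a[140:250,270:400],None,fx=5,fy=5,interpolation=cv2.INTER_CUBIC))
a=cv2.imread("pics/wrist4.png");cv2.imwrite("pics/w4e.png",cv2.resize(a[85:215,285:375],None,fx=5,fy=4.5,interpolation=cv2.INTER_CUBIC))
E
```

```text
(no output)
```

View pics/w3c.png

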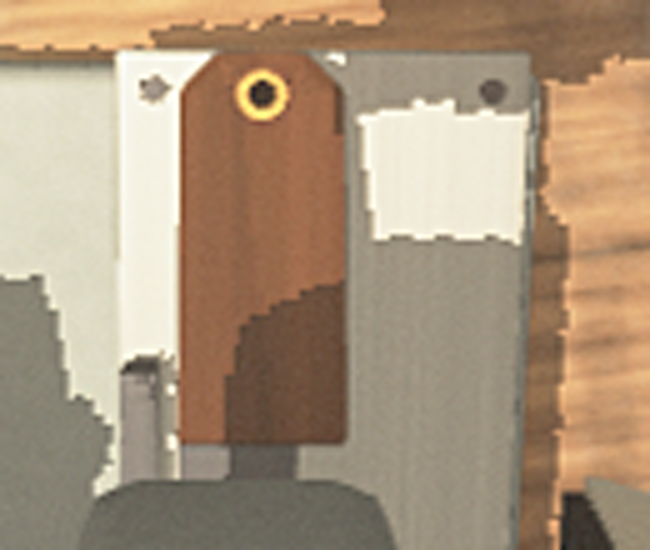

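View pics/w4e.png

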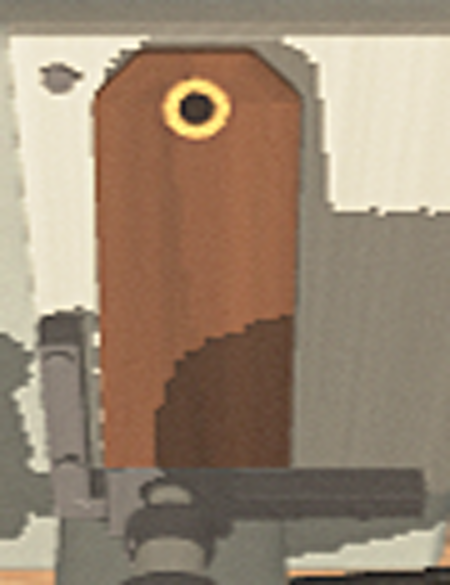

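```bash
python3 - <<'E'
from h import *
c=robot.get_calibration("wrist")
f=lambda x,y,z:onz(c,(150+x/3,70+y/3),z)
for y,l,r in [(110,463,587),(200,463.5,585.5),(280,466,583),(340,468,580.5)]:
    print(y,[ (z,np.linalg.norm(f(l,y,z)-f(r,y,z)).round(4),f(l,y,z)[0].round(3)) for z in (.04,.06,.08)])
for n in ("scene",):
    im=robot.read_camera(n);cv2.imwrite("pics/scene5.png",cv2.resize(im[150:290,250:430,::-1],None,fx=4.2,fy=4.2,interpolation=cv2.INTER_CUBIC))
E
```

```text
110 [(0.04, np.float64(0.0419), np.float64(0.472)), (0.06, np.float64(0.039), np.float64(0.458)), (0.08, np.float64(0.0361), np.float64(0.444))]
200 [(0.04, np.float64(0.0449), np.float64(0.511)), (0.06, np.float64(0.0418), np.float64(0.494)), (0.08, np.float64(0.0388), np.float64(0.477))]
280 [(0.04, np.float64(0.0468), np.float64(0.553)), (0.06, np.float64(0.0436), np.float64(0.533)), (0.08, np.float64(0.0404), np.float64(0.513))]
340 [(0.04, np.float64(0.0482), np.float64(0.588)), (0.06, np.float64(0.0449), np.float64(0.566)), (0.08, np.float64(0.0415), np.float64(0.544))]
```

View pics/scene5.png

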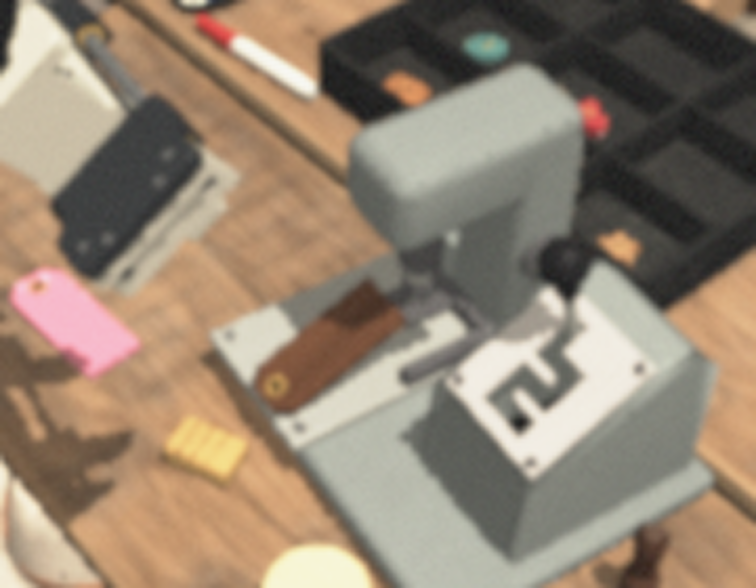

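```bash
python3 - <<'E'
from h import *
plan([.440,.0605,.095],82)
plan([.479,.056,.040],82)
E
```

```text
t 15.25 pos [0.4191 0.0617 0.2504] lean 37.1 x [ 0.602 -0.079 -0.795] y [0.133 0.991 0.003] F [1.5 0.3 1.2] op 0.0595
turn 0.16
d tool [ 0.1362  0.0011 -0.0777] d world [ 0.0209 -0.0012 -0.1554]
t 15.25 pos [0.4191 0.0617 0.2504] lean 37.1 x [ 0.602 -0.079 -0.795] y [0.133 0.991 0.003] F [1.5 0.3 1.2] op 0.0595
turn 0.16
d tool [ 0.2038  0.0017 -0.0799] d world [ 0.0599 -0.0057 -0.2104]
```

Emit:
play_rows:
  moves:
    - [[0.008,0,-0.006,0,0.3],[0.016,0,-0.011,0,0.3],[0.02,0,-0.012,0,0.3],[0.02,0,-0.012,0,0.3],[0.02,0,-0.012,0,0.3],[0.02,0,-0.012,0,0.3],[0.017,0,-0.008,0,0.3],[0.012,0,-0.003,0,0.3],[0.006,0,0,0,0.3],[0,0,0,0,0.3]]

```text
time: 16.25
tool_pos: [0.4593, 0.086, 0.1569]
tool_rot: [-0.062, 0.941, -0.227]
contact_force: [0.6, 0.2, 0.4]
opening: 0.0598
```

```bash
python3 - <<'E'
from h import *
plan([.479,.056,.040],82)
print(robot.observe()["qpos"].round(3))
im=robot.read_camera("wrist");cv2.imwrite("pics/wrist5.png",im[:,:,::-1])
E
```

```text
t 16.25 pos [0.4593 0.086  0.1569] lean 35.4 x [ 0.574 -0.133 -0.808] y [ 0.176  0.984 -0.036] F [0.6 0.2 0.4] op 0.0598
turn -0.52
d tool [ 0.1097 -0.0218 -0.0493] d world [ 0.0197 -0.03   -0.1169]
[ 0.181  0.142  2.253 -0.994  0.283 -0.321]
```

View pics/wrist5.png

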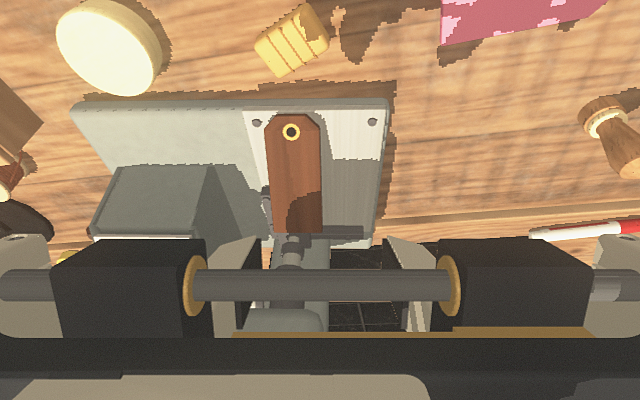

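```bash
cat > kin.py <<'E'
import numpy as np
from scipy.optimize import least_squares
D=np.array([[.3427,1.525,1.2754,.5246,.2267],[.213,1.452,1.483,.4852,.3177],[.799,.036,2.241,.7011,.4788],[.8951,.0361,1.9033,.8281,.4258],[.8402,.0362,1.7567,.8583,.4904],[.5045,.7027,1.2919,.8128,.504]])
def fk(p,q1,q2,q4):
    r0,h,L1,L2,e,L3=p;a=q1+q2;s=a+q4
    return r0+L1*np.sin(q1)+L2*np.sin(a)+e*np.cos(a)+L3*np.sin(s), h+L1*np.cos(q1)+L2*np.cos(a)-e*np.sin(a)+L3*np.cos(s)
def f(p):
    r,z=fk(p,*D[:,:3].T);return np.r_[r-D[:,3],z-D[:,4], .01*(p[0])]
s=least_squares(f,[0,.3,.35,.35,0,.3]);P=s.x
if __name__=="__main__":
    print(P.round(4),(f(P)*1000).round(1))
    for lean in (20,25,30,33,37):
      for (x,z) in ((.455,.09),(.47,.04),(.48,.04),(.5,.04),(.522,.04),(.57,.19),(.5,.14)):
        best=least_squares(lambda q:np.r_[np.array(fk(P,q[0],q[1],np.pi-np.radians(lean)-q[0]-q[1]))-[x,z]],[.3,1.8])
        q=best.x;print(lean,x,z,"q1 %.2f q2 %.2f q4 %.2f"%(q[0],q[1],np.pi-np.radians(lean)-q.sum()),"err %.4f"%np.abs(best.fun).max())
E
python3 kin.py
```

```text
[0.0082 0.2274 0.5029 0.3783 0.0459 0.3198] [ 0.4 -0.5 -0.3  0.1  0.2 -0.   0.   0.2  0.1  0.3  0.1 -0.7  0.1]
20 0.455 0.09 q1 0.27 q2 2.19 q4 0.34 err 0.0000
20 0.47 0.04 q1 0.41 q2 2.20 q4 0.19 err 0.0000
20 0.48 0.04 q1 0.42 q2 2.17 q4 0.20 err 0.0000
20 0.5 0.04 q1 0.44 q2 2.12 q4 0.23 err 0.0000
20 0.522 0.04 q1 0.46 q2 2.07 q4 0.26 err 0.0000
20 0.57 0.19 q1 0.28 q2 1.78 q4 0.73 err 0.0000
20 0.5 0.14 q1 0.24 q2 2.02 q4 0.53 err 0.0000
25 0.455 0.09 q1 0.26 q2 2.26 q4 0.19 err 0.0000
25 0.47 0.04 q1 0.41 q2 2.27 q4 0.02 err 0.0000
25 0.48 0.04 q1 0.42 q2 2.25 q4 0.04 err 0.0000
25 0.5 0.04 q1 0.44 q2 2.20 q4 0.07 err 0.0000
25 0.522 0.04 q1 0.46 q2 2.14 q4 0.10 err 0.0000
25 0.57 0.19 q1 0.25 q2 1.86 q4 0.59 err 0.0000
25 0.5 0.14 q1 0.22 q2 2.09 q4 0.40 err 0.0000
30 0.455 0.09 q1 0.26 q2 2.33 q4 0.03 err 0.0000
30 0.47 0.04 q1 0.42 q2 2.34 q4 -0.15 err 0.0000
30 0.48 0.04 q1 0.43 q2 2.32 q4 -0.13 err 0.0000
30 0.5 0.04 q1 0.45 q2 2.27 q4 -0.10 err 0.0000
30 0.522 0.04 q1 0.47 q2 2.21 q4 -0.06 err 0.0000
30 0.57 0.19 q1 0.23 q2 1.94 q4 0.45 err 0.0000
30 0.5 0.14 q1 0.20 q2 2.17 q4 0.25 err 0.0000
33 0.455 0.09 q1 0.27 q2 2.38 q4 -0.08 err 0.0000
33 0.47 0.04 q1 0.44 q2 2.39 q4 -0.26 err 0.0000
33 0.48 0.04 q1 0.45 q2 2.36 q4 -0.24 err 0.0000
33 0.5 0.04 q1 0.46 q2 2.31 q4 -0.21 err 0.0000
33 0.522 0.04 q1 0.48 q2 2.25 q4 -0.17 err 0.0000
33 0.57 0.19 q1 0.22 q2 1.98 q4 0.36 err 0.0000
33 0.5 0.14 q1 0.20 q2 2.21 q4 0.16 err 0.0000
37 0.455 0.09 q1 0.29 q2 2.44 q4 -0.23 err 0.0000
37 0.47 0.04 q1 0.48 q2 2.44 q4 -0.42 err 0.0000
37 0.48 0.04 q1 0.48 q2 2.42 q4 -0.40 err 0.0000
37 0.5 0.04 q1 0.49 q2 2.37 q4 -0.36 err 0.0000
37 0.522 0.04 q1 0.50 q2 2.31 q4 -0.32 err 0.0000
37 0.57 0.19 q1 0.21 q2 2.04 q4 0.24 err 0.0000
37 0.5 0.14 q1 0.20 q2 2.27 q4 0.02 err 0.0000
```

```bash
python3 - <<'E'
from kin import *
for z in (.30,.25,.2,.15,.1,.06,.036):
  o=[]
  for r in (.36,.40,.44,.48,.52):
    b=least_squares(lambda q:np.array(fk(P,q[0],q[1],.28))-[r,z],[.3,2.],bounds=([-.77,.04],[2.02,2.7]));q=b.x
    o.append("%.0f%s"%(180-np.degrees(q.sum()+.28),"" if np.abs(b.fun).max()<.001 else "x"))
  print(z,o)
E
```

```text
0.3 ['53', '51', '49', '48', '47']
0.25 ['46', '44', '42', '42', '42']
0.2 ['37', '36', '36', '36', '36']
0.15 ['29', '29', '29', '30', '31']
0.1 ['21', '22', '23', '24', '25']
0.06 ['15', '16', '18', '19', '21']
0.036 ['11', '13', '15', '17', '19']
```

```bash
python3 - <<'E'
from h import *
plan([.45,-.12,.25])
E
```

```text
t 16.3 pos [0.4591 0.0859 0.157 ] lean 35.4 x [ 0.574 -0.133 -0.808] y [ 0.176  0.984 -0.036] F [ 0.2 -0.2  0.1] op 0.0592
d tool [-0.053  -0.2075  0.0725] d world [-0.0091 -0.2059  0.093 ]
```

Emit:
play_rows:
  moves:
    - [[-0.016,-0.005,0.018,0,0.3],[-0.016,-0.015,0.018,0,0.3],[-0.01,-0.023,0.018,0,0.3],[-0.005,-0.023,0.01,0,0.3],[-0.003,-0.024,0.006,0,0.3],[-0.002,-0.024,0.002,0,0.3],[-0.001,-0.024,0,0,0.3],[0,-0.024,0,0,0.3],[0,-0.024,0,0,0.3],[0,-0.022,0,0,0.3]]

```text
time: 17.3
tool_pos: [0.4513, -0.1231, 0.2552]
tool_rot: [-0.076, 0.916, -0.231]
contact_force: [0.1, 0.6, 0.1]
opening: 0.0598
```

```bash
python3 - <<'E'
from h import *
plan([.43,-.115,.05])
s=robot.observe();print(s["qpos"].round(3),np.degrees(np.arctan2(s["tool_pos"][1],s["tool_pos"][0])))
E
```

```text
t 17.3 pos [ 0.4513 -0.1231  0.2552] lean 36.8 x [ 0.593 -0.14  -0.793] y [ 0.17   0.984 -0.046] F [0.1 0.6 0.1] op 0.0598
d tool [ 0.1489  0.0138 -0.1423] d world [-0.0213  0.0081 -0.2052]
[-0.573 -0.099  2.158  0.443  0.497 -2.316] -15.25851252017742
```

```bash
python3 - <<'E'
from h import *
plan([.446,-.036,.23])
R=Rt(robot.observe()["tool_rot"]);print((R.T@np.array([0,0,-1])).round(3))
E
```

```text
t 17.3 pos [ 0.4513 -0.1231  0.2552] lean 36.8 x [ 0.593 -0.14  -0.793] y [ 0.17   0.984 -0.046] F [0.1 0.6 0.1] op 0.0598
d tool [ 0.0046  0.086  -0.0289] d world [-0.0053  0.0871 -0.0252]
[ 0.793  0.046 -0.607]
```

Emit:
play_rows:
  moves:
    - [[0.001,0.022,-0.005,0,0.3],[0.001,0.022,-0.007,0,0.3],[0.001,0.022,-0.008,0,0.3],[0.001,0.02,-0.008,0,0.3],[0.012,0.001,-0.009,0,0.3],[0.016,0.001,-0.012,0,0.3],[0.016,0.001,-0.012,0,0.3],[0.016,0.001,-0.012,0,0.3],[0.016,0.001,-0.012,0,0.3],[0,0,0,0,0.3]]

```text
time: 18.3
tool_pos: [0.4449, -0.0512, 0.1935]
tool_rot: [-0.073, 0.96, -0.239]
contact_force: [-0.5, -0.7, 0.6]
opening: 0.0597
```

```bash
python3 - <<'E'
from h import *
plan([.43,-.03,.05])
s=robot.observe();print(s["qpos"].round(3))
E
```

```text
t 18.3 pos [ 0.4449 -0.0512  0.1935] lean 34.2 x [ 0.558 -0.136 -0.819] y [ 0.178  0.983 -0.042] F [-0.5 -0.7  0.6] op 0.0597
d tool [ 0.1064  0.0243 -0.0968] d world [-0.0149  0.0212 -0.1435]
[-0.319 -0.018  2.27   0.165  0.284 -1.869]
```

Emit:
play_rows:
  moves:
    - [[0.02,0.004,-0.014,0,0.3],[0.02,0.004,-0.014,0,0.3],[0.02,0.003,-0.013,0,0.3],[0.02,0.002,-0.012,0,0.3],[0.02,0.002,-0.012,0,0.3],[0.02,0.001,-0.011,0,0.3],[0.02,0.001,-0.01,0,0.3],[0.02,0.001,-0.01,0,0.3],[0.02,0.001,-0.009,0,0.3],[0.02,0,-0.008,0,0.3]]

```text
time: 19.3
tool_pos: [0.4552, -0.0655, 0.0991]
tool_rot: [0.068, 1.134, -0.077]
contact_force: [-0.7, 0.6, 0.4]
opening: 0.0598
```

```bash
python3 - <<'E'
from h import *
plan([.43,-.03,.06])
s=robot.observe();print(s["qpos"].round(3))
E
```

```text
t 19.3 pos [ 0.4552 -0.0655  0.0991] lean 25.0 x [ 0.422 -0.033 -0.906] y [0.139 0.99  0.029] F [-0.7  0.6  0.4] op 0.0598
d tool [ 0.0237  0.0306 -0.044 ] d world [-0.0252  0.0355 -0.0391]
[-0.407  0.238  2.24   0.513  0.283 -2.3  ]
```

Emit:
play_rows:
  moves:
    - [[-0.004,0.014,-0.004,0,0.3],[-0.002,0.016,-0.006,0,0.3],[0.0,0.016,-0.006,0,0.3],[0.004,0.012,-0.006,0,0.3],[0.012,0.006,-0.006,0,0.3],[0.015,0.002,-0.006,0,0.3],[0.015,0,-0.007,0,0.3],[0.015,0,-0.007,0,0.3],[0.01,0,-0.005,0,0.3],[0,0,0,0,0.3]]

```text
time: 20.3
tool_pos: [0.4535, -0.0013, 0.0695]
tool_rot: [0.149, 1.219, 0.007]
contact_force: [0.2, 0.9, 0.7]
opening: 0.0598
```

```bash
python3 - <<'E'
from h import *
plan([.43,-.01,.05],82)
s=robot.observe();print(s["qpos"].round(3))
E
```

```text
t 20.3 pos [ 0.4535 -0.0013  0.0695] lean 20.2 x [ 0.345  0.002 -0.939] y [0.133 0.99  0.051] F [0.2 0.9 0.7] op 0.0598
turn -0.66
d tool [ 0.0102 -0.0127 -0.0273] d world [-0.0235 -0.0087 -0.0195]
[-0.23   0.31   2.217  0.294  0.283 -1.928]
```

```bash
python3 - <<'E'
from h import *
plan([.44,.11,.075])
R=Rt(robot.observe()["tool_rot"]);print((R.T@np.array([0,0,-1])).round(3))
E
```

```text
t 20.3 pos [ 0.4535 -0.0013  0.0695] lean 20.2 x [ 0.345  0.002 -0.939] y [0.133 0.99  0.051] F [0.2 0.9 0.7] op 0.0598
d tool [-0.0096  0.1087 -0.0265] d world [-0.0135  0.1113  0.0055]
[ 0.939 -0.051 -0.341]
```

Emit:
play_rows:
  moves:
    - [[-0.003,0.02,-0.006,0,0.3],[-0.003,0.022,-0.005,0,0.3],[-0.002,0.022,-0.005,0,0.3],[-0.002,0.022,-0.005,0,0.3],[0,0.02,-0.005,0,0.3],[0.004,0.004,-0.003,0,0.3],[0.008,0,-0.003,0,0.3],[0.008,0,-0.003,0,0.3],[0.006,0,-0.002,0,0.3],[0,0,0,0,0.3]]

```text
time: 21.3
tool_pos: [0.4447, 0.116, 0.0606]
tool_rot: [0.137, 1.237, -0.013]
contact_force: [-0.6, 0.3, 0.2]
opening: 0.0598
```

```bash
python3 - <<'E'
from h import *
plan([.479,.056,.040],82)
s=robot.observe();print(s["qpos"].round(3))
E
```

```text
t 21.3 pos [0.4447 0.116  0.0606] lean 19.1 x [ 0.328 -0.004 -0.945] y [0.143 0.989 0.045] F [-0.6  0.3  0.2] op 0.0598
turn -1.03
d tool [ 0.0309 -0.0553  0.0343] d world [ 0.0343 -0.06   -0.0206]
[ 0.118  0.348  2.184 -0.155  0.282 -1.16 ]
```

Emit:
play_rows:
  moves:
    - [[0.007,0.003,-0.003,0,0.3],[0.008,0.003,-0.003,0,0.3],[0.007,0.002,-0.003,0,0.3],[0.006,0.001,-0.002,0,0.3],[0,0,0,0,0.3],[0,-0.01,0.002,0,0.3],[0,-0.015,0.005,0,0.3],[0,-0.015,0.005,0,0.3],[0,-0.01,0.005,0,0.3],[0,-0.005,0.003,0,0.3]]

```text
time: 22.3
tool_pos: [0.4616, 0.0722, 0.0491]
tool_rot: [0.111, 1.262, -0.039]
contact_force: [0.5, 0.3, 0.4]
opening: 0.0597
```

```bash
python3 - <<'E'
from h import *
plan([.479,.056,.040],82)
s=robot.observe();print(s["qpos"].round(3))
im=robot.read_camera("wrist");cv2.imwrite("pics/wrist6.png",im[:,:,::-1])
im=robot.read_camera("scene");cv2.imwrite("pics/scene6.png",cv2.resize(im[150:290,220:400,::-1],None,fx=4.2,fy=4.2,interpolation=cv2.INTER_CUBIC))
E
```

```text
t 22.3 pos [0.4616 0.0722 0.0491] lean 17.7 x [ 0.304 -0.012 -0.953] y [0.144 0.989 0.034] F [0.5 0.3 0.4] op 0.0597
turn -0.87
d tool [ 0.0142 -0.0139  0.016 ] d world [ 0.0174 -0.0162 -0.0091]
[-1.000e-03  3.840e-01  2.160e+00 -4.100e-02  2.890e-01 -1.384e+00]
```

View pics/wrist6.png

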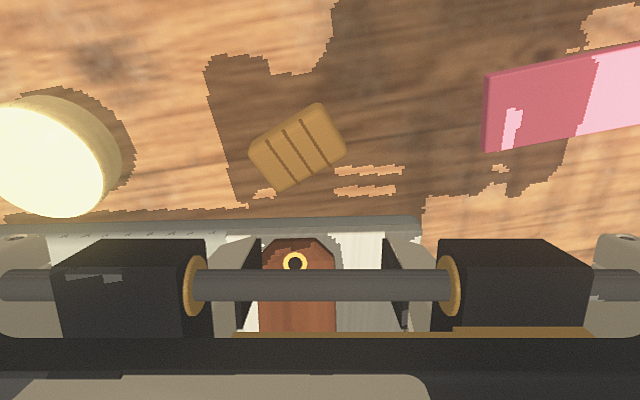

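View pics/scene6.png

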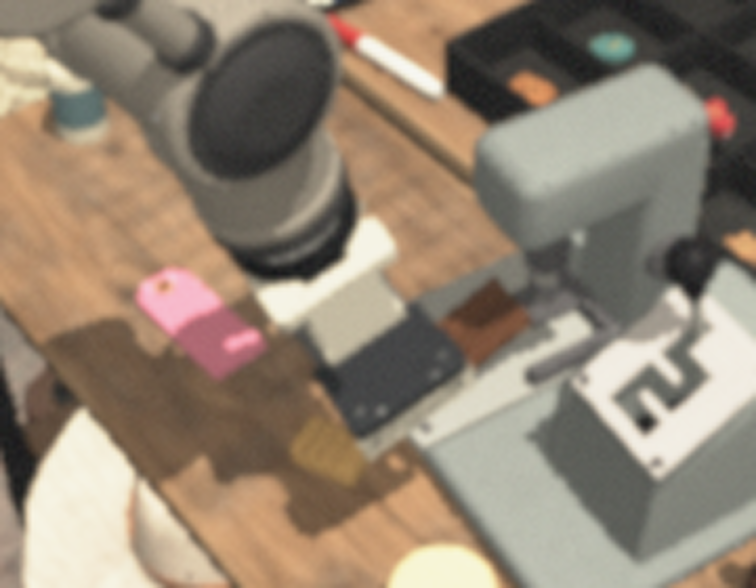

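Emit:
play_rows:
  moves:
    - [[0.0,-0.006,0.002,0,0.3],[0.002,-0.006,0.004,0,0.3],[0.004,-0.004,0.005,0,0.3],[0.004,-0.001,0.005,0,0.3],[0.004,0,0.002,0,0.3],[0.002,0,0,0,0.0],[0,0,0,0,-0.3],[0,0,0,0,-0.6],[0,0,0,0,-1],[0,0,0,0,-1]]
  grip_force: 10

```text
time: 23.4
tool_pos: [0.4817, 0.0541, 0.0383]
tool_rot: [0.111, 1.265, -0.038]
contact_force: [0.2, 0.3, 0.2]
opening: 0.0418
```

```bash
python3 - <<'E'
from h import *
plan([.479,.056,.040],82)
s=robot.observe();print(s["qpos"].round(3))
im=robot.read_camera("wrist");cv2.imwrite("pics/wrist7.png",im[:,:,::-1])
E
```

```text
t 23.4 pos [0.4817 0.0541 0.0383] lean 17.5 x [ 0.301 -0.011 -0.953] y [0.143 0.989 0.033] F [0.2 0.3 0.2] op 0.0418
turn -0.8
d tool [-0.0024  0.0016 -0.0023] d world [-0.0027  0.0019  0.0017]
[-0.049  0.429  2.124  0.012  0.282 -1.481]
```

View pics/wrist7.png

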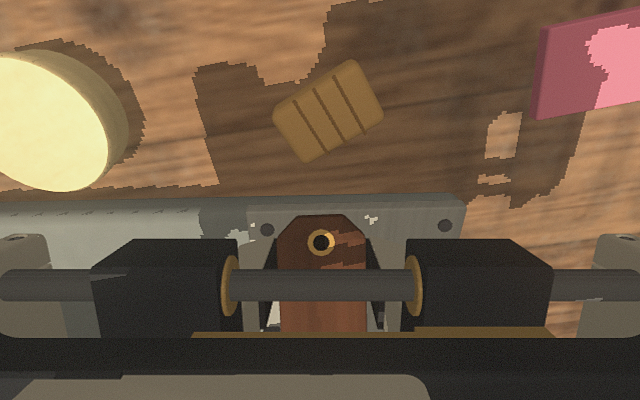

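Emit:
play_rows:
  moves:
    - [[-0.003,0,-0.004,0,-1],[-0.004,0,-0.006,0,-1],[-0.003,0,-0.006,0,-1],[-0.002,0,-0.006,0,-1],[0,0,-0.004,0,-1],[0,0,0,0,-1],[0,0,0,0,-1],[0,0,0,0,0.0],[0,0,0,0,0.0],[0,0,0,0,0.0]]
  grip_force: 10

```text
time: 24.45
tool_pos: [0.4523, 0.0588, 0.0471]
tool_rot: [0.11, 1.271, -0.039]
contact_force: [0.7, -0.2, 0.6]
opening: 0.0459
```

```bash
python3 - <<'E'
from h import *
plan([.479,.056,.040],82)
s=robot.observe();print(s["qpos"].round(3))
im=robot.read_camera("wrist");cv2.imwrite("pics/wrist8.png",im[:,:,::-1])
im=robot.read_camera("scene");cv2.imwrite("pics/scene8.png",cv2.resize(im[150:290,220:400,::-1],None,fx=4.2,fy=4.2,interpolation=cv2.INTER_CUBIC))
E
```

```text
t 24.45 pos [0.4523 0.0588 0.0471] lean 17.2 x [ 0.295 -0.011 -0.955] y [0.143 0.989 0.032] F [ 0.7 -0.2  0.6] op 0.0459
turn -0.78
d tool [0.0147 0.0009 0.0235] d world [ 0.0267 -0.0028 -0.0071]
[-3.900e-02  3.760e-01  2.184e+00  1.000e-03  2.820e-01 -1.462e+00]
```

View pics/wrist8.png

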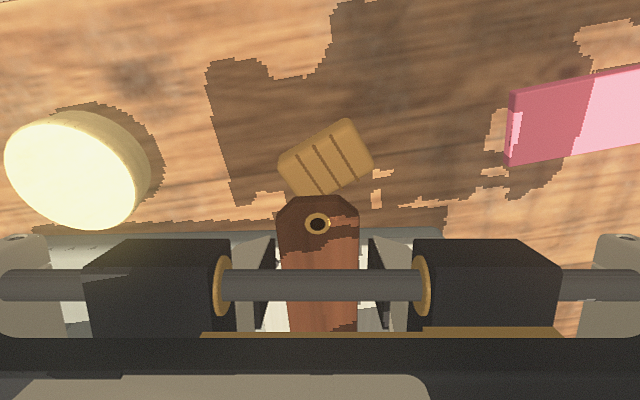

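View pics/scene8.png

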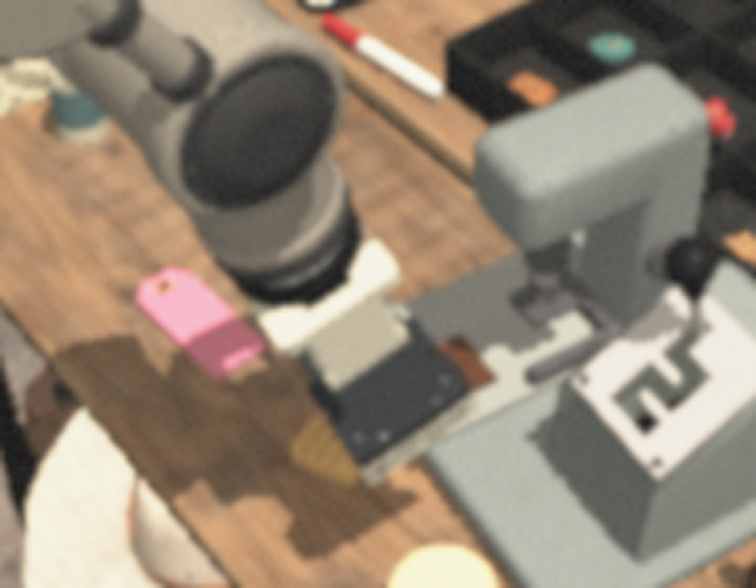

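Emit:
play_rows:
  moves:
    - [[0,0,-0.001,0,0.15],[0.002,0,-0.004,0,0.15],[0.005,0,-0.006,0,0.15],[0.005,0,-0.004,0,0.15],[0.004,0,-0.002,0,0.15],[0,0,0,0,0.1],[0,0,0,0,-0.3],[0,0,0,0,-0.6],[0,0,0,0,-1],[0,0,0,0,-1]]
  grip_force: 8

```text
time: 25.55
tool_pos: [0.4451, 0.0624, 0.0391]
tool_rot: [0.106, 1.291, -0.043]
contact_force: [0.3, -0.1, -0.4]
opening: 0.0417
```

```bash
python3 - <<'E'
from h import *
plan([.479,.056,.040],82)
s=robot.observe();print(s["qpos"].round(3))
im=robot.read_camera("wrist");cv2.imwrite("pics/wrist9.png",im[:,:,::-1])
im=robot.read_camera("scene");cv2.imwrite("pics/scene9.png",cv2.resize(im[150:290,220:400,::-1],None,fx=4.2,fy=4.2,interpolation=cv2.INTER_CUBIC))
E
```

```text
t 25.55 pos [0.4451 0.0624 0.0391] lean 16.0 x [ 0.275 -0.012 -0.961] y [0.144 0.989 0.029] F [ 0.3 -0.1 -0.4] op 0.0417
turn -0.75
d tool [ 0.0085 -0.0014  0.0334] d world [ 0.0339 -0.0064  0.0009]
[-0.029  0.391  2.19  -0.015  0.282 -1.437]
```

View pics/wrist9.png

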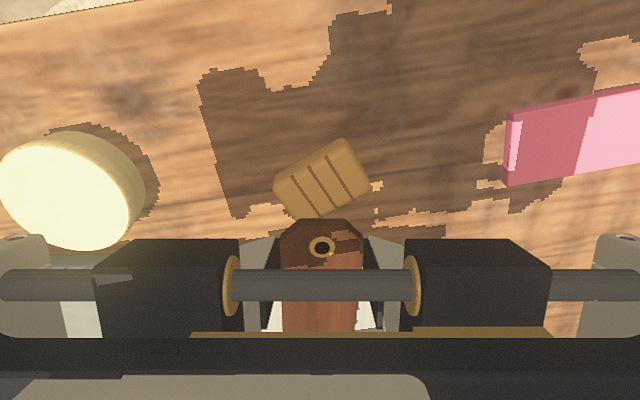

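View pics/scene9.png

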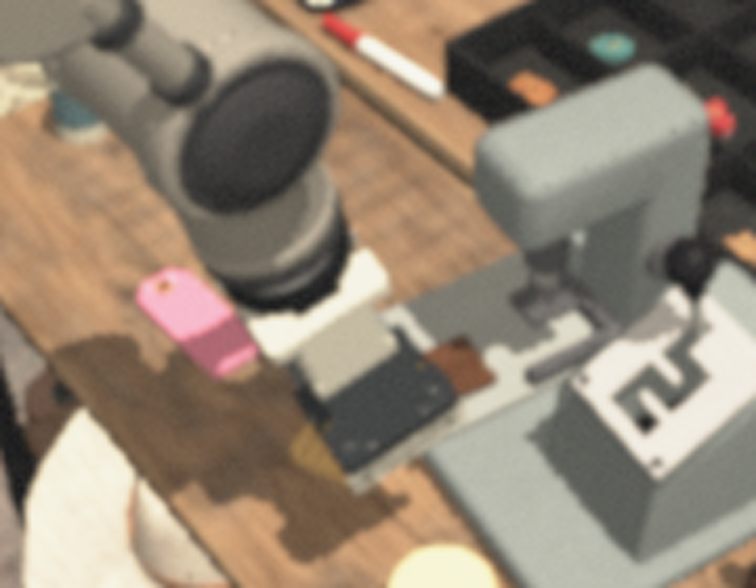

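```bash
python3 - <<'E'
from h import *
c=robot.get_calibration("wrist")
h=onz(c,(322,247),.04);e=onz(c,(322,219),.04);l=onz(c,(281.5,265),.04);r=onz(c,(363,265),.04)
print(h,e,np.linalg.norm(h-e),np.linalg.norm(l-r))
F=np.array([.6005,.0110,.032]);yaw=np.radians(-8);px=np.array([np.cos(yaw),np.sin(yaw),0]);py=np.array([-px[1],px[0],0])
for p in (h,e,(l+r)/2,robot.observe()["tool_pos"]): print("press",((p-F)@px).round(4),((p-F)@py).round(4))
s=robot.observe();R=Rt(s["tool_rot"]);print("press x in tool",(R.T@px).round(3),"y",(R.T@py).round(3))
E
```

```text
[0.43786659 0.06273496 0.04      ] [0.42170477 0.06508731 0.04      ] 0.016332118439614695 0.04110007787179534
press -0.1683 0.0286
press -0.1846 0.0287
press -0.1568 0.0288
press -0.161 0.0293
press x in tool [0.274 0.005 0.962] y [ 0.026  1.    -0.013]
```

Emit:
play_rows:
  moves:
    - [[0.003,0,0.001,0,-1],[0.002,0,0.004,0,-1],[0.002,0,0.008,0,-1],[0.003,0,0.01,0,-1],[0.003,0,0.01,0,-1],[0.003,0,0.01,0,-1],[0.002,0,0.008,0,-1],[0.001,0,0.005,0,-1],[0,0,0.002,0,-1],[0,0,0,0,-1]]
  grip_force: 8

```text
time: 26.65
tool_pos: [0.5087, 0.0532, 0.0367]
tool_rot: [0.105, 1.297, -0.044]
contact_force: [0.1, 0.4, -0.7]
opening: 0.0416
```

```bash
cat > st.py <<'E'
from h import *
F=np.array([.6005,.0110,.032]);yaw=np.radians(-8);px=np.array([np.cos(yaw),np.sin(yaw),0]);py=np.array([-px[1],px[0],0])
def pr(p): p=np.array(p);return np.array([(p-F)@px,(p-F)@py,p[2]-F[2]])
def w(x,y,z): return F+x*px+y*py+np.array([0,0,z])
if __name__=="__main__":
    s=robot.observe();R=Rt(s["tool_rot"])
    print("t",round(s["time"],2),"pos",s["tool_pos"].round(4),"press",pr(s["tool_pos"]).round(4),"lean",np.degrees(np.arctan2(R[0,0],-R[2,0])).round(1),"jawhead",np.degrees(np.arctan2(R[1,1],R[0,1])).round(2),"xhead",np.degrees(np.arctan2(R[1,0],R[0,0])).round(1),"roll",np.degrees(R[2,1]).round(2),"F",s["contact_force"].round(1),"op",round(s["opening"],4))
    print(s["qpos"].round(3),"px",(R.T@px).round(3),"py",(R.T@py).round(3),"up",R[2].round(3))
    import sys
    for n in sys.argv[1:]:
        cam,out=n.split(":");c=robot.get_calibration(cam);np.savez("pics/"+out+".npz",**c)
        cv2.imwrite(f"pics/{out}.png",robot.read_camera(cam)[:,:,::-1])
        if cam=="scene":
            a=cv2.imread(f"pics/{out}.png");cv2.imwrite(f"pics/{out}c.png",cv2.resize(a[150:290,250:430],None,fx=4.2,fy=4.2,interpolation=cv2.INTER_CUBIC))
E
python3 st.py wrist:w10 scene:s10
```

```text
t 26.65 pos [0.5087 0.0532 0.0367] press [-0.0968  0.029   0.0047] lean 15.7 jawhead 81.69 xhead -2.5 roll 1.63 F [ 0.1  0.4 -0.7] op 0.0416
[-4.600e-02  4.690e-01  2.029e+00  2.000e-03  3.700e-01 -1.470e+00] px [0.27  0.005 0.963] py [ 0.026  1.    -0.013] up [-0.963  0.028  0.269]
```

View pics/w10.png

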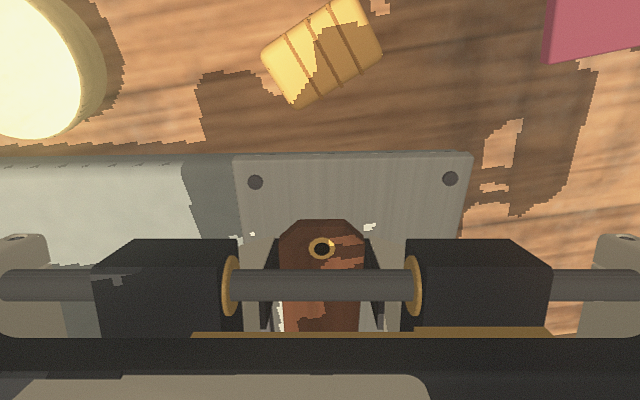

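View pics/s10c.png

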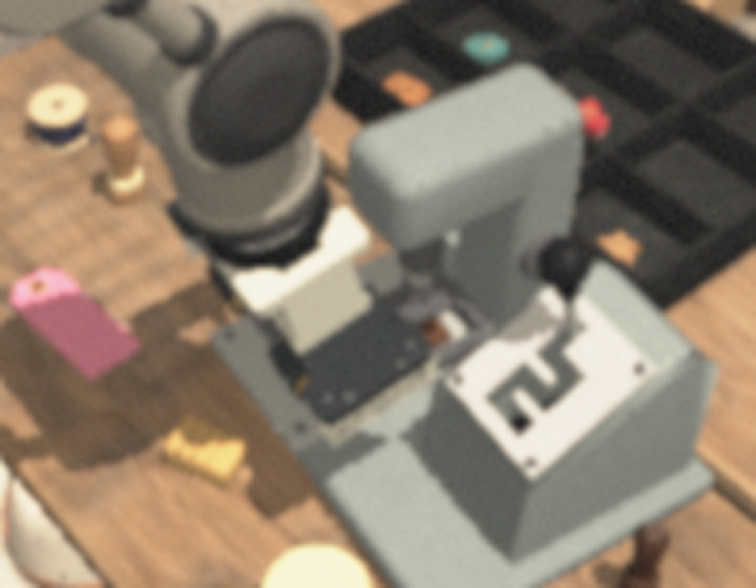

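```bash
python3 - <<'E'
from st import *
c=dict(np.load("pics/w10.npz"))
A=onz(c,(234.5,155),.032);B=onz(c,(473,153),.032);h=onz(c,(321,249),.04);e=onz(c,(321,219.5),.04)
print(A,B,np.linalg.norm(A-B),np.degrees(np.arctan2(*(B-A)[:2])),(A+B)/2)
s1=onz(c,(255,182),.032);s2=onz(c,(450,178.5),.032);print(np.degrees(np.arctan2(*(s2-s1)[:2])))
print(pr(A),pr(B),"hole",pr(h),"end",pr(e))
E
```

```text
[0.45039981 0.02319357 0.032     ] [0.46574917 0.12568236 0.032     ] 0.10363182100708056 8.517661104849942 [0.45807449 0.07443796 0.032     ]
8.035031992262399
[-0.15033644 -0.00881501  0.        ] [-0.14940015  0.09481259  0.        ] hole [-0.10464462  0.02781286  0.008     ] end [-0.12156512  0.02792271  0.008     ]
```

Emit:
play_rows:
  moves:
    - [[0,0,0,0,0.1],[0,0,0,0,0.1],[0,0,-0.003,0,0.1],[-0.001,0,-0.004,0,0.1],[-0.001,0,-0.003,0,0.1],[0,0,0,0,0.0],[0,0,0,0,-0.3],[0,0,0,0,-0.6],[0,0,0,0,-1],[0,0,0,0,-1]]
  grip_force: 8

```text
time: 27.75
tool_pos: [0.496, 0.0552, 0.0359]
tool_rot: [0.105, 1.298, -0.043]
contact_force: [0.2, 0.8, 0.7]
opening: 0.0411
```

```bash
python3 st.py wrist:w11
```

```text
t 27.75 pos [0.496  0.0552 0.0359] press [-0.1096  0.0293  0.0039] lean 15.6 jawhead 81.72 xhead -2.5 roll 1.62 F [0.2 0.8 0.7] op 0.0411
[-0.043  0.456  2.06  -0.     0.352 -1.465] px [0.268 0.005 0.963] py [ 0.026  1.    -0.012] up [-0.963  0.028  0.268]
```

View pics/w11.png

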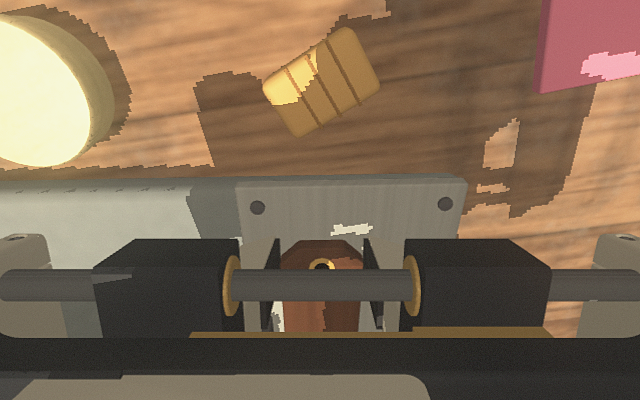

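Emit:
play_rows:
  moves:
    - [[0.0,0,0.002,0,-1],[0.001,0,0.003,0,-1],[0.001,0,0.003,0,-1],[0.001,0,0.003,0,-1],[0.001,0,0.003,0,-1],[0.0,0,0.002,0,-1],[0,0,0.001,0,-1],[0,0,0,0,-1],[0,0,0,0,-1],[0,0,0,0,-1]]
  grip_force: 8

```text
time: 28.8
tool_pos: [0.5115, 0.0529, 0.0358]
tool_rot: [0.106, 1.306, -0.042]
contact_force: [-1.8, -0.1, 2.5]
opening: 0.0411
```

```bash
python3 st.py wrist:w12
```

```text
t 28.8 pos [0.5115 0.0529 0.0358] press [-0.094   0.0291  0.0038] lean 15.2 jawhead 81.73 xhead -2.4 roll 1.59 F [-1.8 -0.1  2.5] op 0.0411
[-0.047  0.476  2.014  0.003  0.386 -1.473] px [0.261 0.005 0.965] py [ 0.026  1.    -0.012] up [-0.965  0.028  0.26 ]
```

View pics/w12.png

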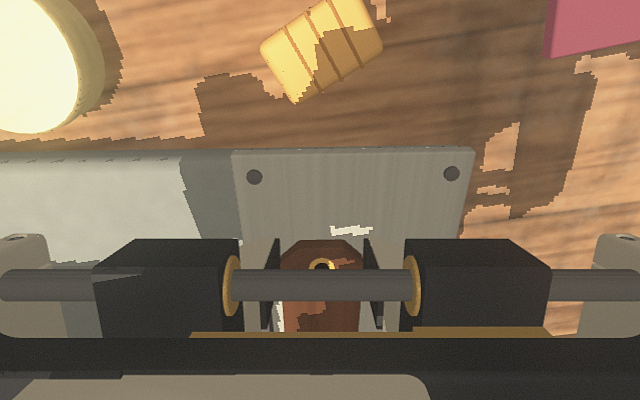

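Emit:
play_rows:
  moves:
    - [[0.001,0,0.003,0,-1],[0.001,0,0.003,0,-1],[0.0,0,0.002,0,-1],[0,0,0,0,-1],[0,-0.002,0,0,-1],[0,-0.003,0,0,-1],[0,-0.002,0,0,-1],[0,-0.001,0,0,-1],[0,0,0,0,-1],[0,0,0,0,-1]]
  grip_force: 8

```text
time: 29.85
tool_pos: [0.5123, 0.0453, 0.0348]
tool_rot: [0.112, 1.319, -0.034]
contact_force: [-2.0, 3.7, 3.7]
opening: 0.0416
```

```bash
python3 st.py wrist:w13
```

```text
t 29.85 pos [0.5123 0.0453 0.0348] press [-0.0922  0.0217  0.0028] lean 14.4 jawhead 81.84 xhead -2.0 roll 1.59 F [-2.   3.7  3.7] op 0.0416
[-0.066  0.48   2.004  0.02   0.406 -1.508] px [0.248 0.003 0.969] py [ 0.026  1.    -0.01 ] up [-0.969  0.028  0.247]
```

View pics/w13.png

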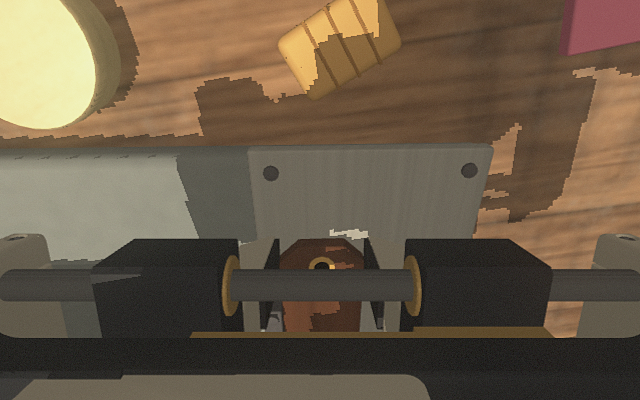

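```bash
python3 - <<'E'
from st import *
c=dict(np.load("pics/w13.npz"))
A=onz(c,(248,148),.032);B=onz(c,(494,145),.032);e=onz(c,(322,239.5),.04)
u=(B-A)/np.linalg.norm(B-A);d=e-A;print(np.linalg.norm(B-A),"end from front",np.linalg.norm(d-(d@u)*u),"end along from right bed edge",d@u)
E
python3 - <<'E'
import cv2
a=cv2.imread("pics/w13.png");cv2.imwrite("pics/w13c.png",cv2.resize(a[130:340,240:420],None,fx=4,fy=3,interpolation=cv2.INTER_CUBIC))
E
```

```text
0.10536023007754491 end from front 0.042993742338177265 end along from right bed edge 0.031021611858719947
```

View pics/w13c.png

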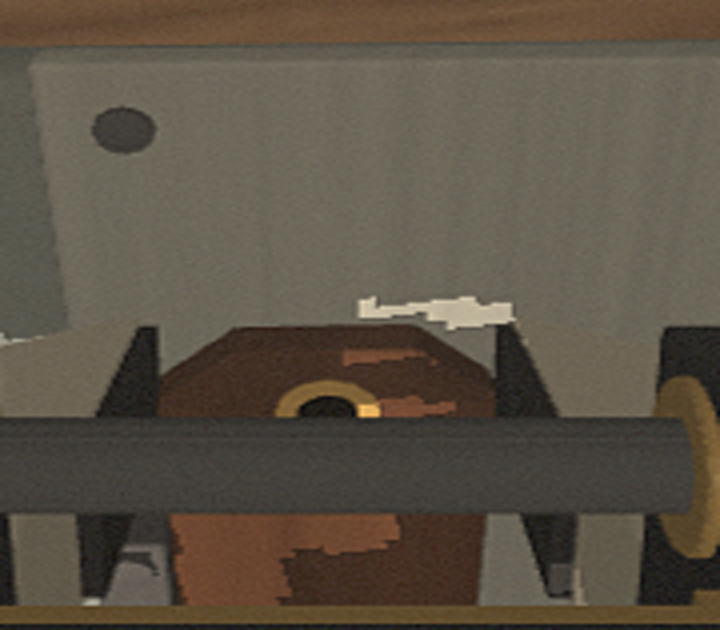

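Emit:
play_rows:
  moves:
    - [[0,0,0,0,0.05],[0,0,0,0,0.1],[-0.001,0,-0.005,0,0.1],[-0.002,0,-0.008,0,0.1],[-0.002,0,-0.012,0,0.1],[-0.003,0,-0.012,0,-0.3],[-0.002,0,-0.008,0,-1],[0,0,0,0,-1],[0,0,0,0,-1],[0,0,0,0,-1]]
  grip_force: 10

```text
time: 30.9
tool_pos: [0.4673, 0.0501, 0.0346]
tool_rot: [0.106, 1.31, -0.042]
contact_force: [-0.1, -1.2, 1.4]
opening: 0.0154
```

```bash
python3 st.py wrist:w14 scene:s14
```

```text
t 30.9 pos [0.4673 0.0501 0.0346] press [-0.1373  0.0202  0.0026] lean 14.9 jawhead 81.73 xhead -2.4 roll 1.56 F [-0.1 -1.2  1.4] op 0.0154
[-0.059  0.427  2.127  0.014  0.327 -1.495] px [0.257 0.005 0.966] py [ 0.025  1.    -0.012] up [-0.966  0.027  0.256]
```

View pics/w14.png

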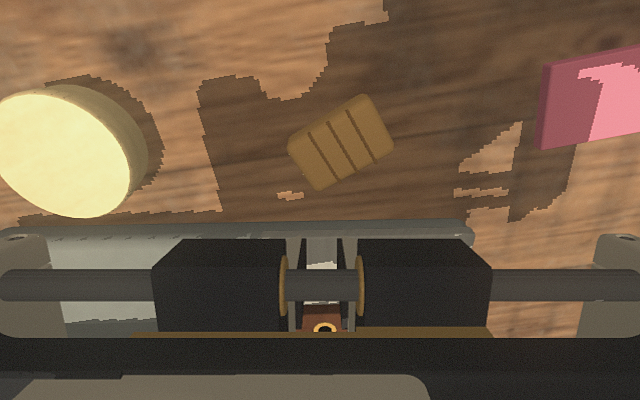

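View pics/s14c.png

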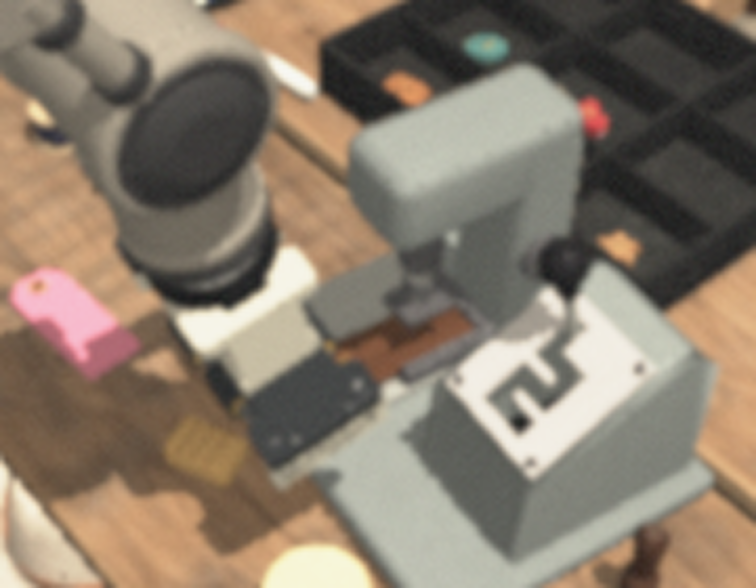

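Emit:
play_rows:
  moves:
    - [[0.001,0,0.006,0,-1],[0.0015,0,0.006,0,-1],[0.0015,0,0.006,0,-1],[0.001,0,0.004,0,-1],[0.001,0,0.003,0,-1],[0.001,0,0.003,0,-1],[0.0005,0,0.002,0,-1],[0.0005,0,0.002,0,-1],[0.0005,0,0.002,0,-1],[0.0005,0,0.002,0,-1]]
  grip_force: 10

```text
time: 32.0
tool_pos: [0.4929, 0.0465, 0.0339]
tool_rot: [0.112, 1.339, -0.034]
contact_force: [-10.7, 0.4, 13.7]
opening: 0.0005
```

```bash
python3 st.py scene:s15
```

```text
t 32.0 pos [0.4929 0.0465 0.0339] press [-0.1115  0.0202  0.0019] lean 13.3 jawhead 81.79 xhead -2.0 roll 1.47 F [-10.7   0.4  13.7] op 0.0005
[-0.065  0.463  2.038  0.018  0.409 -1.506] px [0.228 0.004 0.974] py [ 0.024  1.    -0.009] up [-0.973  0.026  0.228]
```

Emit:
play_rows:
  moves:
    - [[-0.004,0,-0.01,0,-1],[-0.015,0,-0.02,0,-1],[-0.025,0,-0.02,0,-1],[-0.03,0.001,-0.015,0,-1],[-0.03,0.001,-0.005,0,-0.3],[-0.03,0.001,0,0,0],[-0.025,0,0,0,0],[-0.015,0,0,0,0],[-0.005,0,0,0,0],[0,0,0,0,0]]
  grip_force: 10

```text
time: 33.05
tool_pos: [0.3786, 0.0617, 0.1969]
tool_rot: [0.113, 1.342, -0.033]
contact_force: [-0.3, 0.3, 0.3]
opening: 0.0433
```

```bash
python3 st.py scene:s16 wrist:w16; python3 -c "
import cv2
a=cv2.imread('pics/w16.png');cv2.imwrite('pics/w16c.png',cv2.resize(a[100:240,200:420],None,fx=3.5,fy=3.5,interpolation=cv2.INTER_CUBIC))"
```

```text
t 33.05 pos [0.3786 0.0617 0.1969] press [-0.2268  0.0193  0.1649] lean 13.1 jawhead 81.78 xhead -1.9 roll 1.47 F [-0.3  0.3  0.3] op 0.0433
[-4.000e-02 -1.500e-02  2.085e+00  2.000e-03  8.430e-01 -1.466e+00] px [0.226 0.004 0.974] py [ 0.024  1.    -0.01 ] up [-0.974  0.026  0.226]
```

View pics/w16c.png

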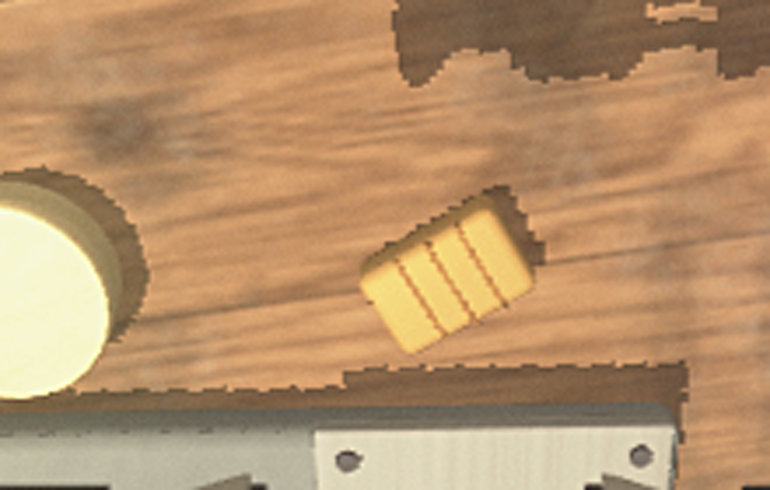

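View pics/s16c.png

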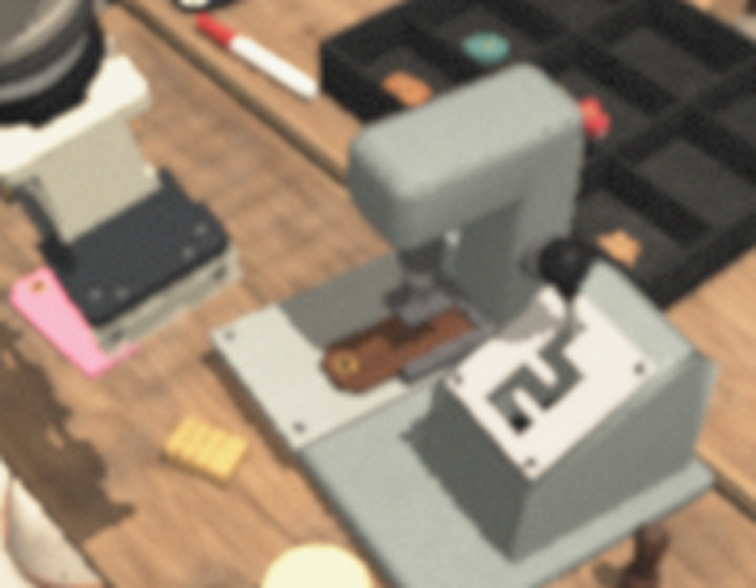

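Emit:
play_rows:
  moves:
    - [[-0.01,-0.003,0.01,0,0.2],[-0.01,-0.005,0.012,0,0.2],[-0.01,-0.006,0.012,0,0.2],[-0.01,-0.006,0.012,0,0.2],[-0.01,-0.006,0.012,0,0.2],[-0.01,-0.006,0.012,0,0.2],[-0.01,-0.005,0.012,0,0.2],[-0.008,-0.005,0.01,0,0.2],[-0.005,-0.003,0.005,0,0.2],[0,0,0,0,0.2]]

```text
time: 34.15
tool_pos: [0.4471, 0.0011, 0.2858]
tool_rot: [0.126, 1.372, -0.021]
contact_force: [0.3, 0.6, -0.6]
opening: 0.0552
```

```bash
python3 st.py wrist:w17; python3 -c "
import cv2
a=cv2.imread('pics/w17.png');cv2.imwrite('pics/w17c.png',cv2.resize(a[60:245,200:420],None,fx=3.5,fy=3.2,interpolation=cv2.INTER_CUBIC))"
```

```text
t 34.15 pos [0.4471 0.0011 0.2858] press [-0.1505 -0.0311  0.2538] lean 11.4 jawhead 81.69 xhead -1.2 roll 1.43 F [ 0.3  0.6 -0.6] op 0.0552
[-0.194  0.034  1.765  0.037  1.146 -1.629] px [0.196 0.005 0.981] py [ 0.023  1.    -0.01 ] up [-0.98   0.025  0.196]
```

View pics/w17.png

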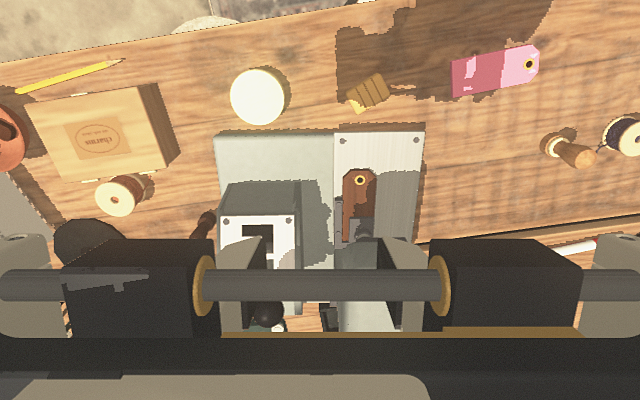

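View pics/w17c.png

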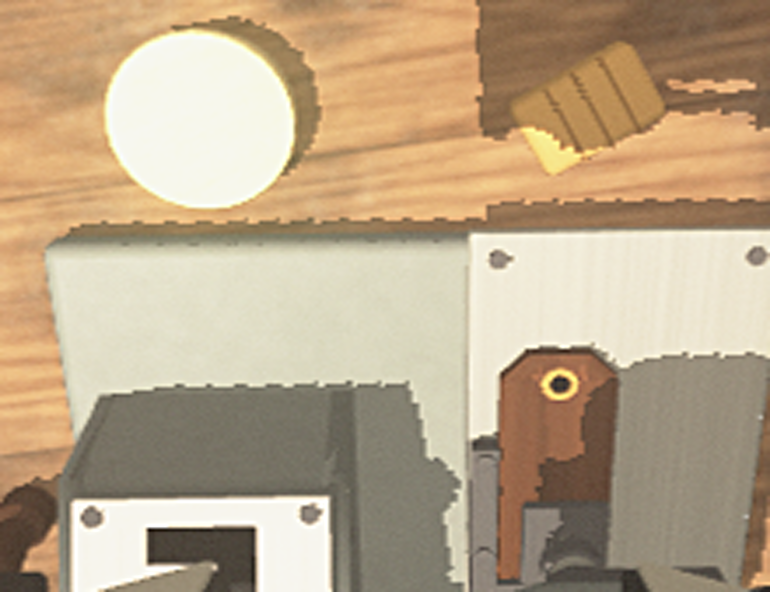

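```bash
cat > gate.py <<'E'
from st import *
from scipy.optimize import least_squares
T=robot.get_calibration("top");S=robot.get_calibration("scene");W=dict(np.load("pics/w17.npz"))
c2=lambda x,y:np.array((305+x/5,140+y/5)); c3=lambda x,y:np.array((250+x/4.2,150+y/4.2))
wc=lambda x,y:np.array((200+x/3.5,60+y/3.2))
obs=[]
# gate-plane points: (cam, gate xy(z), px)
for g,p in [((45,40),(337,158)),((45,-40),(475,168)),((-45,-40),(440,312)),((-45,40),(316,294))]: obs.append((T,g,c2(*p)))
for g,p in [((-45,40),(452,375)),((-45,-40),(530,478)),((45,-40),(663,362))]: obs.append((S,g,c3(*p)))
for g,p in [((-45,-40),(70,499)),((-45,40),(331,499))]: obs.append((W,g,wc(*p)))
# slot corners in top: lower right end of lowest slot (-29-6.5,-11-6.5)->(412,288); left (-35.5,17.5)->(360,283)
for g,p in [((-35.5,-17.5),(412,288)),((-35.5,17.5),(360,283))]: obs.append((T,g,c2(*p)))
ball=np.array([28,11,85.])*145/np.linalg.norm([28,11,85])-[0,0,85]
obs.append((T,tuple(ball),c2(381,186)));obs.append((S,tuple(ball),c3(563,262)))
def frame(yaw,tilt=28):
    a,t=np.radians(yaw),np.radians(tilt)
    p=np.array([np.cos(a),np.sin(a),0]);y=np.array([-p[1],p[0],0]);z=np.array([0,0,1.])
    gx=np.cos(t)*p+np.sin(t)*z;gz=-np.sin(t)*p+np.cos(t)*z
    return np.c_[gx,y,gz]
def res(v):
    G=frame(v[3]);o=[]
    for c,g,p in obs:
        g=np.array(list(g)+[0]*(3-len(g)))/1000
        o+=list((proj(c,v[:3]+G@g)[0]-p))
    return np.array(o+[(v[3]+8)*2])
s=least_squares(res,[.554,-.083,.118,-8],loss="soft_l1");V=s.x;GC=V[:3];G=frame(V[3])
def ballpos(gx,gy):
    d=np.array([gx,gy,85.]);d=d*145/np.linalg.norm(d)-[0,0,85];return GC+G@d/1000
if __name__=="__main__":
    print(V.round(4));print(res(V).round(1).reshape(-1)[:-1].reshape(-1,2))
    for q in [(28,11),(9,11),(9,-11),(-10,-11),(-10,11),(-29,11),(-29,-11)]: b=ballpos(*q);print(q,b.round(4),"press",pr(b).round(4))
E
python3 gate.py
```

```text
[ 0.5543 -0.0817  0.1181 -8.0633]
[[ 0.7 -1. ]
 [-0.7  0.8]
 [ 0.7 -0.3]
 [-0.  -0.6]
 [-1.8  1. ]
 [-0.2 -0.3]
 [-2.1  1.3]
 [ 0.1  1.1]
 [-1.  -0.1]
 [-0.3  0.5]
 [-1.1 -0.2]
 [ 0.1 -0.9]
 [-0.2 -0.3]]
(28, 11) [ 0.5722 -0.0663  0.1848] press [-0.0173 -0.0805  0.1528]
(9, 11) [ 0.5432 -0.0614  0.1764] press [-0.0467 -0.0797  0.1444]
(9, -11) [ 0.538  -0.098   0.1764] press [-0.0467 -0.1167  0.1444]
(-10, -11) [ 0.5102 -0.0941  0.1612] press [-0.0748 -0.1166  0.1292]
(-10, 11) [ 0.5154 -0.0575  0.1612] press [-0.0748 -0.0797  0.1292]
(-29, 11) [ 0.4924 -0.0551  0.1415] press [-0.0979 -0.0805  0.1095]
(-29, -11) [ 0.4874 -0.09    0.1415] press [-0.0979 -0.1157  0.1095]
```

```bash
python3 - <<'E'
from h import *
rows([.560,-.066,.255],85,10)
E
```

```text
[ 5.2 -5.1 11.4] 8.5
[ 5.2 -3.4 12. ] 8.5
[ 5.2 -1.5 12.4] 8.5
[ 5.2  0.3 12.5] 8.5
[ 5.2  2.1 12.3] 8.5
[ 5.2  3.9 11.9] 8.5
[ 5.2  5.6 11.1] 8.5
[ 5.2  7.2 10.2] 8.5
[5.2 8.7 9. ] 8.5
[5.2 9.9 7.6] 8.5
```

Emit:
play_rows:
  moves:
    - [[0.005,-0.005,0.0115,8.5,0.3],[0.005,-0.003,0.012,8.5,0.3],[0.005,-0.0015,0.0125,8.5,0.3],[0.005,0.0,0.0125,8.5,0.3],[0.005,0.002,0.0125,8.5,0.3],[0.005,0.004,0.012,8.5,0.3],[0.005,0.0055,0.011,8.5,0.3],[0.005,0.007,0.01,8.5,0.3],[0.005,0.0085,0.009,8.5,0.3],[0.005,0.01,0.0075,8.5,0.3]]

```text
time: 35.2
tool_pos: [0.5545, -0.0636, 0.2445]
tool_rot: [1.663, 1.391, 0.013]
contact_force: [-0.2, -0.3, 0.3]
opening: 0.0599
```

```bash
python3 st.py wrist:w18; python3 -c "
from h import *
plan([.5743,-.0663,.174],-8)"
```

```text
t 35.2 pos [ 0.5545 -0.0636  0.2445] press [-0.0351 -0.0803  0.2125] lean 10.3 jawhead -4.67 xhead 0.7 roll 10.23 F [-0.2 -0.3  0.3] op 0.0599
[-0.282  0.289  1.565  0.058  1.116 -0.223] px [0.177 0.982 0.061] py [ 0.027  0.057 -0.998] up [-0.984  0.179 -0.017]
t 35.25 pos [ 0.5557 -0.0646  0.2437] lean 10.3 x [ 0.179  0.002 -0.984] y [ 0.98  -0.088  0.178] F [ 1.   0.  -1.8] op 0.0599
turn 3.1
d tool [0.0719 0.0059 0.0013] d world [ 0.0186 -0.0017 -0.0697]
```

View pics/w18.png

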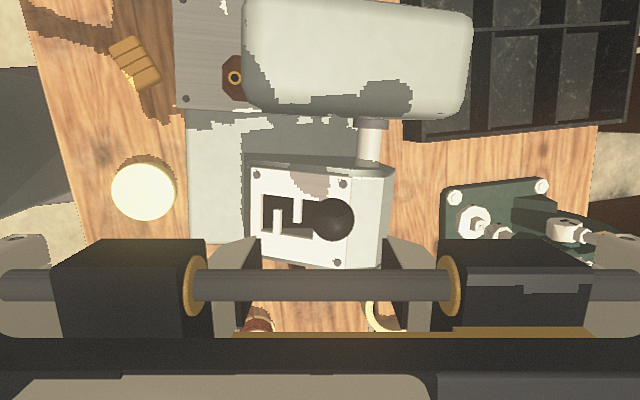

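```bash
python3 -c "
from gate import *
c=dict(np.load('pics/w18.npz'))
print(proj(c,ballpos(28,11)))
o,d=ray(c,(333,219));b=ballpos(28,11);t=(b-o)@d/(d@d);print((o+t*d).round(4),b.round(4))"
```

```text
[[332.66710702 220.4308763 ]]
[ 0.5725 -0.0654  0.1846] [ 0.5722 -0.0663  0.1848]
```

Emit:
play_rows:
  moves:
    - [[0.005,0.001,0,1.5,0.3],[0.009,0.001,0,1.5,0.3],[0.011,0.001,0,0,0.3],[0.012,0.001,0,0,0.3],[0.012,0.001,0,0,0.3],[0.01,0.001,0,0,0.3],[0.007,0,0,0,0.3],[0.004,0,0,0,0.3],[0.001,0,0,0,0.3],[0,0,0,0,0.3]]

```text
time: 36.25
tool_pos: [0.5723, -0.0629, 0.1654]
tool_rot: [1.727, 1.398, 0.025]
contact_force: [0.4, -0.5, -0.1]
opening: 0.0598
```

```bash
python3 st.py ; python3 -c "
from h import *
plan([.5743,-.0663,.174],-8)"
```

```text
t 36.25 pos [ 0.5723 -0.0629  0.1654] press [-0.0176 -0.0771  0.1334] lean 9.9 jawhead -7.63 xhead 1.5 roll 9.73 F [ 0.4 -0.5 -0.1] op 0.0598
[-0.271  0.399  1.633  0.062  0.945 -0.172] px [0.17  0.985 0.011] py [ 0.028  0.006 -1.   ] up [-0.985  0.17  -0.027]
t 36.25 pos [ 0.5723 -0.0629  0.1654] lean 9.9 x [ 0.172  0.004 -0.985] y [ 0.977 -0.131  0.17 ] F [ 0.4 -0.5 -0.1] op 0.0598
turn 0.64
d tool [-0.0081  0.0038  0.0029] d world [ 0.002  -0.0034  0.0086]
```

Emit:
play_rows:
  moves:
    - [[-0.002,0.001,0.001,0,0.3],[-0.003,0.001,0.001,0,0.3],[-0.002,0.001,0.001,0,0.2],[0,0,0,0,0.0],[0,0,0,0,-0.2],[0,0,0,0,-0.4],[0,0,0,0,-0.6],[0,0,0,0,-0.6],[0,0,0,0,-0.6],[0,0,0,0,-0.6]]
  grip_force: 15

```text
time: 37.25
tool_pos: [0.5745, -0.067, 0.1756]
tool_rot: [1.72, 1.394, 0.019]
contact_force: [-1.1, 0.0, 1.0]
opening: 0.0286
```

```bash
python3 st.py scene:s19 ; python3 -c "
from gate import *
s=robot.observe();R=Rt(s['tool_rot'])
off=R.T@(ballpos(28,11)-s['tool_pos']);print('ball in tool',off.round(4))
for q in [(28,11),(9,11),(9,-11),(-10,-11),(-10,11),(-29,11),(-29,-11)]:
    print(q,(R.T@(ballpos(*q)-ballpos(28,11))).round(4))
"
```

```text
t 37.25 pos [ 0.5745 -0.067   0.1756] press [-0.0149 -0.0808  0.1436] lean 10.1 jawhead -7.63 xhead 1.1 roll 9.95 F [-1.1  0.   1. ] op 0.0286
[-0.277  0.391  1.615  0.062  0.968 -0.177] px [0.173 0.985 0.011] py [ 0.028  0.006 -1.   ] up [-0.984  0.174 -0.026]
ball in tool [-0.0095 -0.0008 -0.0006]
(28, 11) [0. 0. 0.]
(9, 11) [ 0.0032 -0.0304 -0.001 ]
(9, -11) [ 0.0022 -0.0306  0.036 ]
(-10, -11) [ 0.0123 -0.061   0.0361]
(-10, 11) [ 0.0133 -0.0607 -0.0009]
(-29, 11) [ 0.0287 -0.0869  0.0002]
(-29, -11) [ 0.0277 -0.0871  0.0355]
```

View pics/s19c.png

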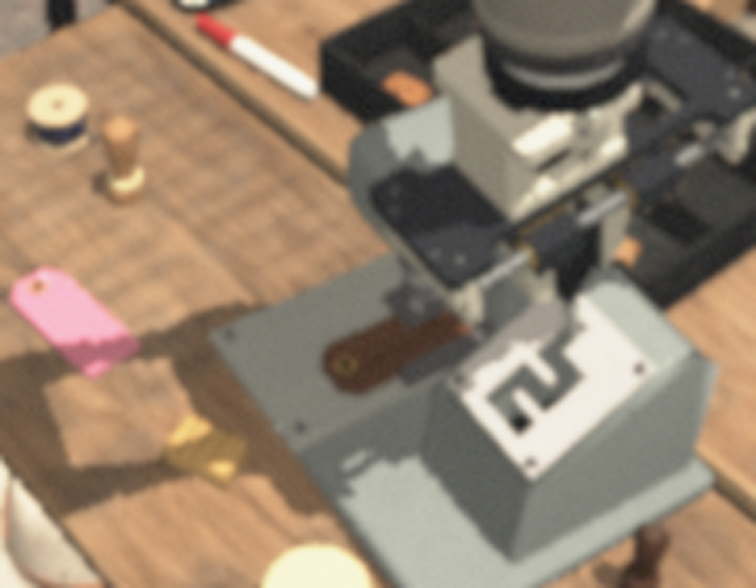

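Emit:
play_rows:
  moves:
    - [[0,-0.003,0,0,-0.6],[0,-0.005,0,0,-0.6],[0.0005,-0.005,0,0,-0.6],[0.0005,-0.005,0,0,-0.6],[0.001,-0.005,0,0,-0.6],[0.001,-0.004,0,0,-0.6],[0.0005,-0.002,0,0,-0.6],[0,-0.001,0,0,-0.6],[0,0,0,0,-0.6],[0,0,0,0,-0.6]]
  grip_force: 15

```text
time: 38.3
tool_pos: [0.5465, -0.0632, 0.1685]
tool_rot: [1.71, 1.385, 0.008]
contact_force: [1.7, 0.4, 1.8]
opening: 0.0289
```

```bash
cat > lv.py <<'E'
import sys
from gate import *
s=robot.observe();R=Rt(s['tool_rot'])
b=s['tool_pos']+R@np.array([-.0095,0,0])   # ball estimate in grip
piv=GC-G[:,2]*.085
d=G.T@(b-piv);print("t",round(s["time"],2),"gate xy",(d[:2]*85/d[2]*1000).round(1),"dist",np.linalg.norm(d).round(4),"F",s["contact_force"].round(1),"op",s["opening"].round(4),"tool",s["tool_pos"].round(4),"q",s["qpos"].round(2))
for a in sys.argv[1:]:
    q=tuple(float(v) for v in a.split(","));print(q,(R.T@(ballpos(*q)-b)).round(4))
E
python3 lv.py 9,11 9,-11
```

```text
Traceback (most recent call last):
  File "lv.py", line 6, in <module>
    d=G.T@(b-piv);print("t",round(s["time"],2),"gate xy",(d[:2]*85/d[2]*1000).round(1),"dist",np.linalg.norm(d).round(4),"F",s["contact_force"].round(1),"op",s["opening"].round(4),"tool",s["tool_pos"].round(4),"q",s["qpos"].round(2))
                                                                                                                                                              ^^^^^^^^^^^^^^^^^^
AttributeError: 'float' object has no attribute 'round'
```

```bash
sed -i 's/s\["opening"\].round(4)/round(s["opening"],4)/' lv.py; python3 lv.py 9,11 9,-11
```

```text
t 38.3 gate xy [10282.9 10021.6] dist 0.1455 F [1.7 0.4 1.8] op 0.0289 tool [ 0.5465 -0.0632  0.1685] q [-0.29  0.35  1.71  0.07  0.91 -0.19]
(9.0, 11.0) [ 0.0011 -0.002  -0.0016]
(9.0, -11.0) [ 0.0001 -0.0022  0.0354]
```

Emit:
play_rows:
  moves:
    - [[0,-0.001,0.002,0,-0.6],[0,-0.001,0.005,0,-0.6],[0,0,0.006,0,-0.6],[0,0,0.006,0,-0.6],[0,0,0.006,0,-0.6],[0,0,0.006,0,-0.6],[0,0,0.003,0,-0.6],[0,0,0.001,0,-0.6],[0,0,0,0,-0.6],[0,0,0,0,-0.6]]
  grip_force: 15

```text
time: 39.3
tool_pos: [0.5373, -0.1003, 0.1659]
tool_rot: [1.721, 1.391, 0.019]
contact_force: [0.5, -0.1, 1.3]
opening: 0.0288
```

```bash
sed -i 's/d\[2\]\*1000/d[2]*1000/; s/(d\[:2\]\*85/(d[:2]*.085/' lv.py; python3 lv.py 9,-11 -10,-11; python3 st.py scene:s20
```

```text
t 39.3 gate xy [  7.6 -12.6] dist 0.1451 F [ 0.5 -0.1  1.3] op 0.0288 tool [ 0.5373 -0.1003  0.1659] q [-0.36  0.35  1.71  0.08  0.91 -0.28]
(9.0, -11.0) [-0.0007  0.0023 -0.0027]
(-10.0, -11.0) [ 0.0093 -0.0281 -0.0026]
t 39.3 pos [ 0.5373 -0.1003  0.1659] press [-0.0471 -0.1191  0.1339] lean 10.3 jawhead -7.67 xhead 1.1 roll 10.14 F [ 0.5 -0.1  1.3] op 0.0288
[-0.364  0.347  1.715  0.085  0.914 -0.279] px [0.177 0.984 0.011] py [ 0.028  0.006 -1.   ] up [-0.984  0.177 -0.027]
```

View pics/s20c.png

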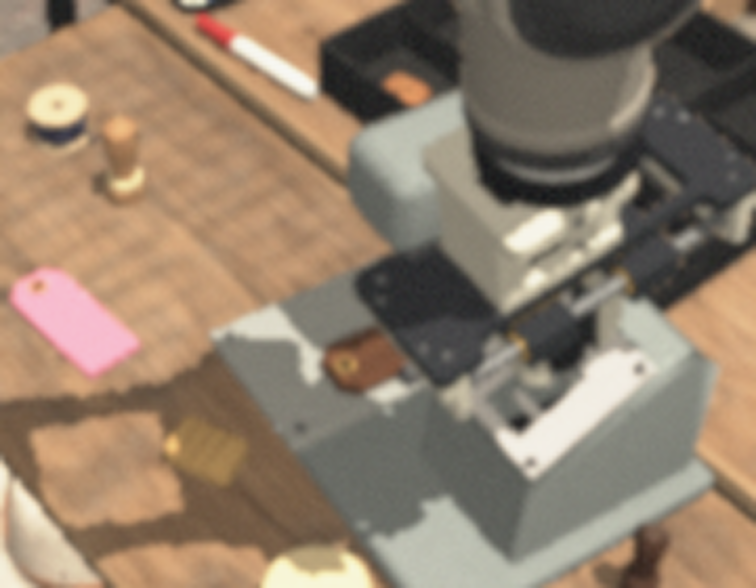

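Emit:
play_rows:
  moves:
    - [[0.0,-0.002,-0.001,0,-0.6],[0.001,-0.004,-0.001,0,-0.6],[0.001,-0.005,0,0,-0.6],[0.001,-0.005,0,0,-0.6],[0.002,-0.005,0,0,-0.6],[0.002,-0.004,0,0,-0.6],[0.001,-0.003,0,0,-0.6],[0.001,-0.001,0,0,-0.6],[0,0,0,0,-0.6],[0,0,0,0,-0.6]]
  grip_force: 15

```text
time: 40.35
tool_pos: [0.5099, -0.094, 0.1518]
tool_rot: [1.712, 1.386, 0.01]
contact_force: [1.3, -0.6, 1.5]
opening: 0.0288
```

```bash
python3 lv.py -10,-11 -10,11
```

```text
t 40.35 gate xy [-11.  -11.1] dist 0.1461 F [ 1.3 -0.6  1.5] op 0.0288 tool [ 0.5099 -0.094   0.1518] q [-0.37  0.32  1.81  0.09  0.85 -0.3 ]
(-10.0, -11.0) [ 0.0002  0.002  -0.0002]
(-10.0, 11.0) [ 0.0013  0.0023 -0.0371]
```

Cross left.

Emit:
play_rows:
  moves:
    - [[0,0.001,-0.002,0,-0.6],[0,0,-0.005,0,-0.6],[0,0,-0.006,0,-0.6],[0,0,-0.006,0,-0.6],[0.001,0,-0.006,0,-0.6],[0,0,-0.006,0,-0.6],[0,0,-0.003,0,-0.6],[0,0,-0.001,0,-0.6],[0,0,0,0,-0.6],[0,0,0,0,-0.6]]
  grip_force: 15

```text
time: 41.35
tool_pos: [0.5139, -0.0569, 0.1505]
tool_rot: [1.714, 1.393, 0.014]
contact_force: [0.6, -0.7, 0.5]
opening: 0.029
```

```bash
python3 lv.py -10,11 -29,11
```

```text
t 41.35 gate xy [-12.   11.1] dist 0.1457 F [ 0.6 -0.7  0.5] op 0.029 tool [ 0.5139 -0.0569  0.1505] q [-0.29  0.32  1.81  0.07  0.84 -0.2 ]
(-10.0, 11.0) [-0.0008  0.0033  0.0001]
(-29.0, 11.0) [ 0.0146 -0.0228  0.0012]
```

Emit:
play_rows:
  moves:
    - [[0.001,-0.002,0,0,-0.6],[0.002,-0.003,0,0,-0.6],[0.002,-0.004,0,0,-0.6],[0.002,-0.004,0,0,-0.6],[0.002,-0.004,0,0,-0.6],[0.002,-0.003,0,0,-0.6],[0.002,-0.003,0,0,-0.6],[0.001,-0.002,0,0,-0.6],[0,0,0,0,-0.6],[0,0,0,0,-0.6]]
  grip_force: 18

```text
time: 42.35
tool_pos: [0.4945, -0.0548, 0.1338]
tool_rot: [1.699, 1.381, -0.003]
contact_force: [2.7, -0.8, 4.0]
opening: 0.0288
```

```bash
python3 lv.py -29,11 -29,-11; python3 st.py scene:s21
```

```text
t 42.35 gate xy [-28.1  11.1] dist 0.146 F [ 2.7 -0.8  4. ] op 0.0288 tool [ 0.4945 -0.0548  0.1338] q [-0.3   0.3   1.89  0.08  0.77 -0.22]
(-29.0, 11.0) [ 0.0016 -0.0006  0.0004]
(-29.0, -11.0) [ 0.0007 -0.0009  0.0356]
t 42.35 pos [ 0.4945 -0.0548  0.1338] press [-0.0958 -0.0799  0.1018] lean 10.9 jawhead -7.65 xhead -0.2 roll 10.73 F [ 2.7 -0.8  4. ] op 0.0288
[-0.3    0.302  1.894  0.08   0.765 -0.222] px [0.187 0.982 0.011] py [ 0.026  0.006 -1.   ] up [-0.982  0.187 -0.024]
```

View pics/s21c.png

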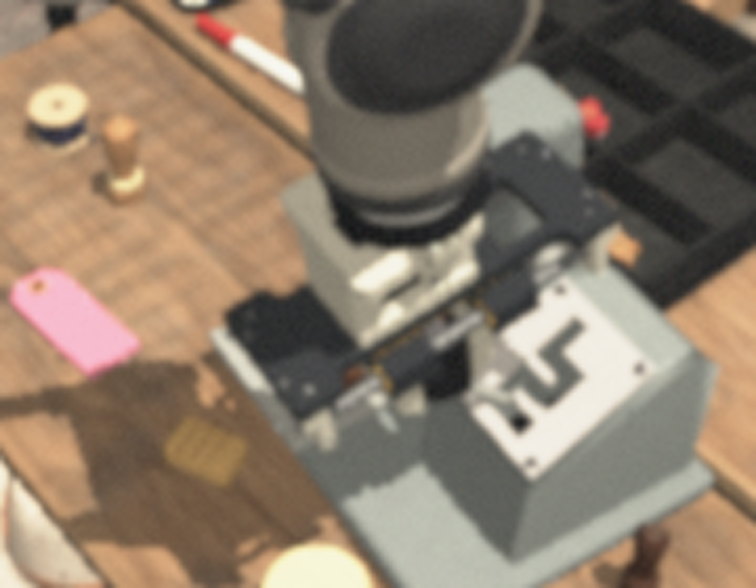

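Emit:
play_rows:
  moves:
    - [[0.0005,-0.001,0.002,0,-0.6],[0,-0.001,0.005,0,-0.6],[0,0,0.006,0,-0.6],[0,0,0.006,0,-0.6],[0,0,0.006,0,-0.6],[0,0,0.006,0,-0.6],[0,0,0.004,0,-0.6],[0,0,0.002,0,-0.6],[0,0,0.001,0,-0.6],[0,0,0,0,-0.6]]
  grip_force: 18

```text
time: 43.4
tool_pos: [0.4872, -0.095, 0.131]
tool_rot: [1.725, 1.382, 0.021]
contact_force: [4.7, 4.7, 6.1]
opening: 0.029
```

```bash
python3 lv.py -29,-11; python3 st.py scene:s22
```

```text
t 43.4 gate xy [-30.2 -14.3] dist 0.1459 F [4.7 4.7 6.1] op 0.029 tool [ 0.4872 -0.095   0.131 ] q [-0.4   0.31  1.9   0.11  0.77 -0.34]
(-29.0, -11.0) [-0.0007  0.0016 -0.0053]
t 43.4 pos [ 0.4872 -0.095   0.131 ] press [-0.0975 -0.1207  0.099 ] lean 10.8 jawhead -7.82 xhead 1.2 roll 10.63 F [4.7 4.7 6.1] op 0.029
[-0.397  0.307  1.897  0.11   0.768 -0.335] px [0.185 0.983 0.009] py [ 0.03   0.003 -1.   ] up [-0.982  0.186 -0.029]
```

View pics/s22c.png

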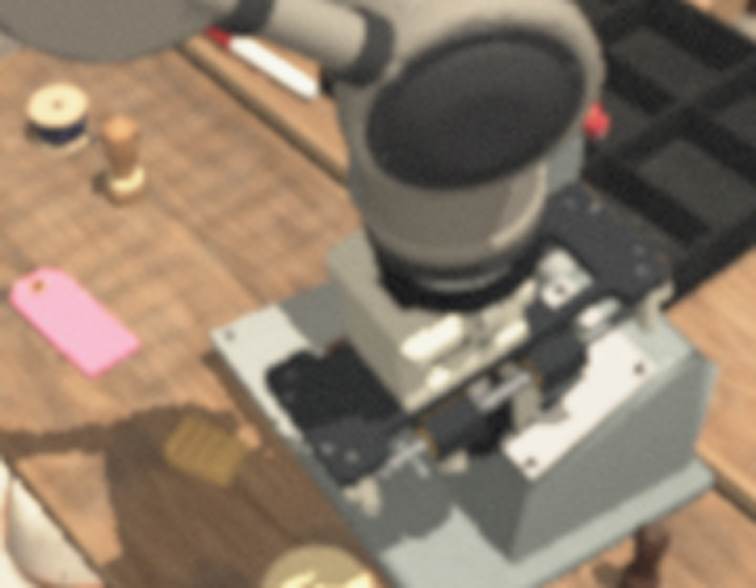

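Emit:
play_rows:
  moves:
    - [[0,0.001,0,0,-0.5],[0,0,0,0,-0.3],[0,0,0,0,-0.1],[0,0,0,0,0.2],[0,0,0,0,0.2],[0,0,0,0,0.2],[-0.005,0,0,0,0.2],[-0.012,0,0,0,0.2],[-0.018,0,0,0,0.2],[-0.02,0,0,0,0.2]]
  grip_force: 15

```text
time: 44.45
tool_pos: [0.4702, -0.0948, 0.1809]
tool_rot: [1.774, 1.403, 0.068]
contact_force: [1.1, -0.1, 0.4]
opening: 0.0553
```

Emit:
play_rows:
  moves:
    - [[-0.03,0,0,0,0.2],[-0.035,-0.01,0,0,0.2],[-0.03,-0.015,0,0,0.2],[-0.02,-0.02,0,0,0.2],[-0.01,-0.02,0,0,0.2],[0,-0.02,0,0,0.2],[0,-0.01,0,0,0.2],[0,0,0,0,0.2],[0,0,0,0,0.2],[0,0,0,0,0.2]]

```text
time: 45.45
tool_pos: [0.3513, -0.0826, 0.2971]
tool_rot: [1.755, 1.402, 0.05]
contact_force: [0.5, -0.2, 0.1]
opening: 0.0552
```

```bash
python3 st.py scene:s23 top:t23 wrist:w23; python3 -c "
import cv2
a=cv2.imread('pics/t23.png');cv2.imwrite('pics/t23c.png',cv2.resize(a[140:255,305:420],None,fx=5,fy=5,interpolation=cv2.INTER_CUBIC))"
```

```text
t 45.45 pos [ 0.3513 -0.0826  0.2971] press [-0.2337 -0.1273  0.2651] lean 9.7 jawhead -7.86 xhead 2.9 roll 9.49 F [ 0.5 -0.2  0.1] op 0.0552
[-0.528 -0.128  1.881  0.097  1.248 -0.418] px [0.165 0.986 0.008] py [ 0.032  0.002 -0.999] up [-0.986  0.166 -0.031]
```

View pics/s23c.png

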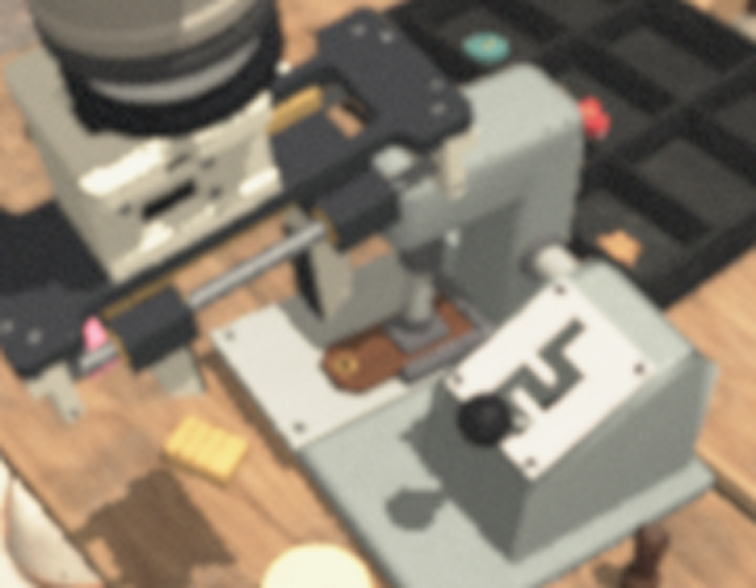

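View pics/t23c.png

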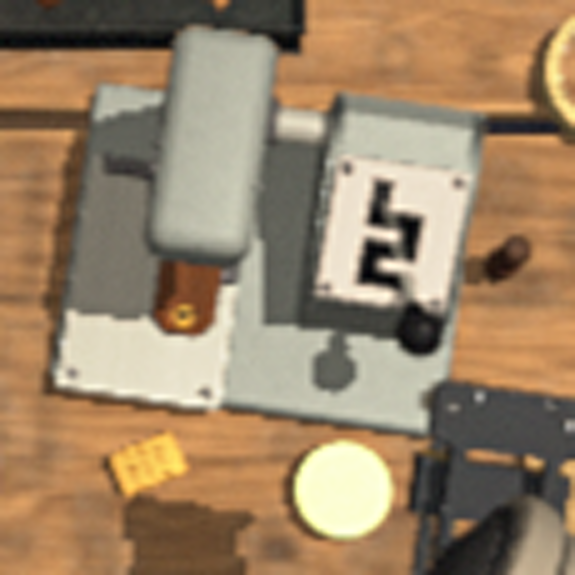

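View pics/w23.png

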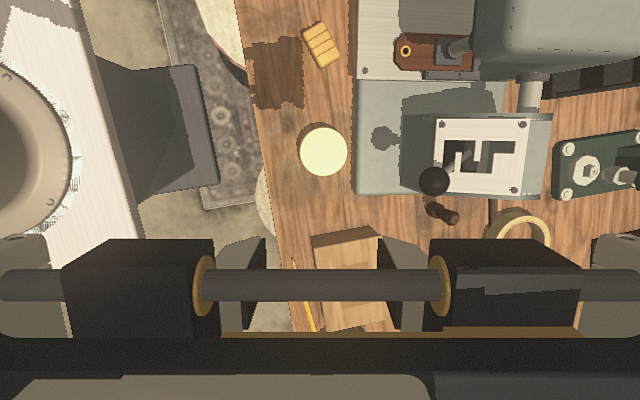

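```bash
python3 -c "
from gate import *
x,e=tri([(T,c2(418,328)),(S,c3(484,418)),(dict(np.load('pics/w23.npz')),(434,181))]);piv=GC-G[:,2]*.085;d=G.T@(x-piv);print(x,np.round(e,4),(d[:2]*85/d[2]).round(1),np.linalg.norm(d), np.arctan2(28,85)-np.arctan2(d[0],d[2]))
a=cv2.imread('pics/w23.png');cv2.imwrite('pics/w23c.png',cv2.resize(a[0:200,340:560],None,fx=3.5,fy=3,interpolation=cv2.INTER_CUBIC))
print(robot.observe()['time'])"
```

```text
[ 0.49152576 -0.09382225  0.14056872] [0.0007 0.0004 0.001 ] [-27.3 -13.3] 0.14153544057916048 0.6292967816025337
45.6
```

View pics/w23c.png

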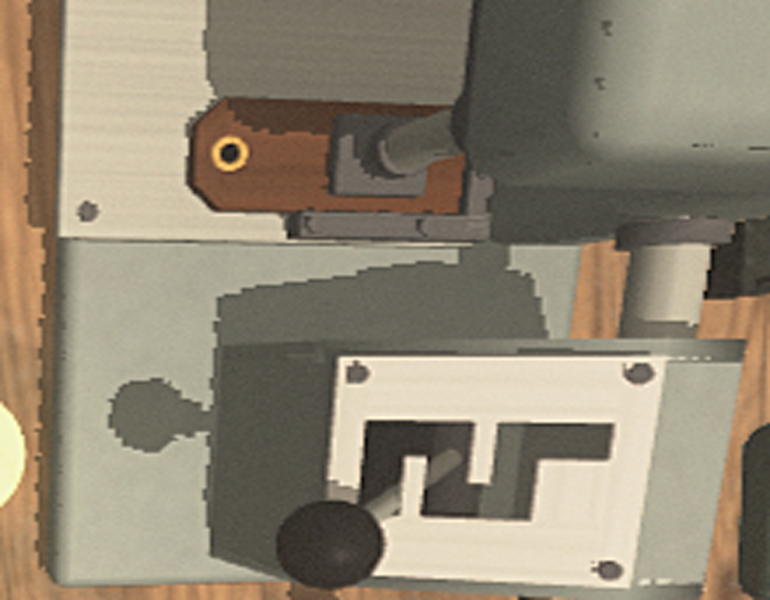

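```bash
python3 -c "
from h import *
print(robot.observe()['contact_force']); print(robot.hand_in())"
```

```text
[-0.06040303  0.76044515 -0.4815411 ]
the job is handed in; nothing more can be done
None
```

The tag is in the corner of the two fences, eyelet end to the open front. The lever is in the lowest slot, over to the right, and the foot sits on the tag. I handed the job in at about 45.6 s with the gripper clear of everything.

**Final checks**
- **Tag:** the last wrist picture shows it flat on the bed, with no visible gap at the side or back fence. When I pushed its end, I felt about 11 N back from the fence.
- **Lever:** three cameras put the ball at gate position (-27, -13) mm, which is a lever swing of about 0.63 rad against the expected rest of 0.62. It stayed there for about 1.5 s after I let go.
- **Other things on the counter:** I never saw one move, and there was no sign of contact. The last pictures did not show all of them, and I did not measure their positions again at the end.

**What went wrong or disagreed**
- **First placing failed:** I set the tag down about 5 mm too far in, and its plain end came to rest on top of the foot. I pulled it off, laid it flat and inserted it again.
- **Leaning the gripper:** the moves have no tilt command, so I made it lean by reaching past the arm's limits. At bed height the lean was only about 15°, not the 25–40° advised. The arm stopped at some joint limits while doing this. One joint read 0.036 against its stated lower limit of 0.04, and whether that counts as out of range is not known.
- **Measurement spread:** the press position differed by a few mm between cameras, so I set the final seating by contact force and pictures. The lever-ball fix came out 3–4 mm short of the rod's 145 mm.

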